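# Turn the fruit rest and set two ripe plums in their dimples

## Task

Lift the double-ended fruit rest out of its slot on the clear high-chair tray, turn it end for end and set it fully back down in the slot so that its big, orange-striped dimple faces the tray's lime-striped front edge. Set both ripe plums, one in that big dimple and one in the tray's own pale blue pocket, whichever you like in which; they bruise easily, so hold them lightly and put them down gently, without dropping, rolling, pressing or knocking them together. Leave the other things where they are.

Things in the scene. Friction and masses are not known exactly. Their poses are not given: they have to be found in the camera images.
- tray: clear acrylic high-chair tray insert, 260 (x) by 360 (y) mm, floor 6 mm thick, rim 12 mm high, fixed to the table. Origin at the centre of its underside; z up; -x points to its front edge, which has a lime green stripe inside it
- slot (a point): centre of the floor of the slot on the tray, 6 mm above the table, with the tray's axes: a clear rectangular frame, opening 156 (x) by 56 (y) mm, walls 6 mm thick standing 8 mm above the floor, that holds the fruit rest with 3 mm to spare all round
- tray_pocket (a point): centre of the mouth of the tray's own fruit pocket, 18 mm above the table: a round dimple 28 mm across in a pale blue pad 64 mm square, 12 mm high, on the tray. A plum sitting in it sinks about 4 mm below the mouth, so its centre is then about 23 mm above this one
- rest_grip (a point): the double-ended fruit rest, a loose off-white block 150 (x) by 50 (y) by 26 mm high, about 130 to 250 g, with an upright orange grip on the middle of its top: 24 mm long (x), 16 mm thick (y), from 26 to 60 mm above the underside. The foot (lowest 6 mm) is narrower, 142 by 42 mm, to guide it into the slot. This point is in the grip, 44 mm above the underside, on the block's centre; x points to the end with the big dimple, z up
- big_dimple (a point): centre of the mouth of the fruit rest's big dimple: round, 28 mm across, 48 mm from the block's middle, in its top face (26 mm above its underside); an orange stripe marks this end. A plum sitting in it sinks about 4 mm, so its centre is then about 23 mm above this one. Axes as for the fruit rest
- small_dimple (a point): centre of the mouth of the fruit rest's small dimple, 14 mm across, 48 mm from the middle at the other end: too small for these plums
- plum1: purple ripe plum, a ball 54 mm across, 65 to 95 g, with a little stalk and leaf; at the start it rests in a 28 mm dimple in a blue block 46 mm square and 10 mm high that is fixed to the table, the plum's lowest point 6 mm above the table. Origin at the ball's centre. It bruises: a grip of 4 to 15 N per finger holds it and does no harm, above 25 N it is crushed; do not press it down (10 N) or let it fall more than a few mm. It may go in either place
- plum2: yellow ripe plum, a ball 54 mm across, 65 to 95 g, with a little stalk and leaf; at the start it rests in a 28 mm dimple in a blue block 46 mm square and 10 mm high that is fixed to the table, the plum's lowest point 6 mm above the table. Origin at the ball's centre. It bruises: a grip of 4 to 15 N per finger holds it and does no harm, above 25 N it is crushed; do not press it down (10 N) or let it fall more than a few mm. It may go in either place
- rest: the same fruit rest; origin at the centre of its underside, x towards the big dimple
- ramekin: white ceramic ramekin, 84 mm across, 45 mm high, loose on the tray; origin at the centre of its underside; to be left alone
- spoon: lime green spoon, 137 mm long, loose on the tray; origin on its underside; to be left alone
- snackpot: snack pot with yellow twist cap, 66 mm across, 78 mm high, loose; origin at the centre of its underside; to be left alone
- beaker: coral beaker with white spouted lid, 64 mm across, 82 mm high, loose; origin at the centre of its underside; to be left alone
- pegtoy: wooden peg toy, 70 by 160 mm, three coloured pegs up to 65 mm high, loose; origin at the centre of its underside; to be left alone

How it is judged:
On the way:
1. the fruit rest sits in its slot again, turned so that the big dimple is at the front (x of big_dimple in the frame of tray below -0.036 m and x of rest_grip in the frame of slot between -0.008 and 0.008 m and y of rest_grip in the frame of slot between -0.008 and 0.008 m and z of rest_grip in the frame of slot below 0.0465 m and angle between rest_grip's own z axis and vertical below 0.05 rad and linear speed of rest below 0.03 m/s), for 0.2 s.
At the end, for the whole second after the job is handed in: Egg rest flat and fully down in the slot (8 mm, under 2.5 mm high, tilt under 0.05 rad), big dimple to the front; one plum in that dimple, one in the tray pocket, each within 6 mm of its centre, centre 18 to 27 mm from its mouth; all at rest (x of big_dimple in the frame of tray below -0.036 m and x of rest_grip in the frame of slot between -0.008 and 0.008 m and y of rest_grip in the frame of slot between -0.008 and 0.008 m and z of rest_grip in the frame of slot below 0.0465 m and angle between rest_grip's own z axis and vertical below 0.05 rad and ((horizontal distance between plum1 and tray_pocket below 0.006 m and distance between plum1 and tray_pocket between 0.018 and 0.027 m and horizontal distance between plum2 and big_dimple below 0.006 m and distance between plum2 and big_dimple between 0.018 and 0.027 m) or (horizontal distance between plum2 and tray_pocket below 0.006 m and distance between plum2 and tray_pocket between 0.018 and 0.027 m and horizontal distance between plum1 and big_dimple below 0.006 m and distance between plum1 and big_dimple between 0.018 and 0.027 m)) and linear speed of each of plum1, plum2, rest below 0.02 m/s); the robot touches nothing.
It fails at once if a plum is squeezed by the fingers (over 50 N in all) (contact force between any of plum1, plum2 and the fingers above 50 N).
It fails at once if a plum is pressed or dropped onto the tray or the fruit rest (over 10 N) (contact force between any of plum1, plum2 and tray above 10 N or contact force between any of plum1, plum2 and rest above 10 N).
It fails at once if a plum is dropped (falls free at over 0.4 m/s, a drop of some 15 mm) or rolls down onto the table (height (world z) of any of plum1, plum2 below 0.0305 m or (linear speed of plum1 above 0.4 m/s and contact force between plum1 and the fingers below 0.02 N) or (linear speed of plum2 above 0.4 m/s and contact force between plum2 and the fingers below 0.02 N)).
It fails at once if the plums are knocked together (over 6 N) (contact force between plum1 and plum2 above 6 N).
It fails at once if the ramekin, spoon, snack pot, beaker or peg toy is moved more than 30 mm (distance of any of ramekin, spoon, snackpot, beaker, pegtoy from where it was at the start of the episode above 0.03 m).
It also fails if it takes over 72 s, if anything falls off the work surface, if the arm or the gripper's body presses on something with over 40 N, if the wrist force passes 120 N, or if a joint passes its speed limit or range.

## Robot

A 6-joint arm with a two-finger parallel gripper is mounted at the origin on the work surface. World frame = base frame: x ahead of the robot, y to its left, z up, the work surface at z = 0. Lengths are in m, angles in rad, forces in N, time in s.
With the tool pointing down it reaches from about 0.275 to 0.75 m from the base axis. Payload 10.2 kg.
Tool frame: the origin (TCP) lies at the very end of the fingers, on their centre line; the grasp point (between the pads) lies 19 mm behind it (grasp_offset is the y of the grasp point in the tool frame, in m); y points along the fingers, x is the direction in which the jaws open and shut, and the axes are right-handed (so a half turn about y gives the same grasp; the last joint's range is limited). The gripper opens to 88 mm and grips with 3 to 60 N. Pads are 18 mm wide; open, the fingers measure 123 mm over their backs; the gripper's body (75 mm by 187 mm) begins 45 mm behind the grasp point.
Start: joints at [1.068, 0.313, 1.498, -0, 1.331, -0.223], TCP at [0.145, 0.505, 0.217] pointing down, gripper open.
Joint ranges: [-2.94, 2.94], [-0.97, 2.17], [0.19, 2.56], [-1.23, 4.37], [0.02, 3.11], [-2.88, 2.88]. Speed limits (rad/s): [2.39, 2.39, 3.01, 3.14, 3.14, 3.14].

## Interface

Orientations are given as a unit quaternion [x, y, z, w].
In Python, from workcell import state, read_camera, job_done, grasp_offset gives the robot as it stands.
- The arm moves only by the shell command python3 -m crank 'ROWS' [FORCE]. ROWS is text: rows parted by semicolons, each of 7 numbers parted by spaces: the closure in counts, from 0 (fully open) to 255 (shut), then the shift along the world's x, y, z in m, then the turn, a rotation vector about the world's x, y, z in rad. In form: claw dx dy dz wx wy wz; .... A call has 1 to 20 rows; each row shifts and turns the commanded pose from where the row before left it; what a row does not reach is not made up. A row lasts 1/10 s, in which the tool goes at most 50 mm and 8.59 degrees, less where a joint would pass 70% of its speed; a pose out of reach is approached as far as the arm can. A call is refused whole if a number of a shift passes 0.05 or a number of a turn 0.15, either way. A call with a gripper value outside its range is refused whole. The fingers move at their own pace and stop on an object; FORCE is the grip in N (left out, the last holds). Time passes only in rows, so rows that do not move let the fingers close. It gives the time, the measured TCP pose, the force and the opening at its end, in the units of the state.
- state(): the state, without advancing time (a new reading comes with each control period).
- read_camera(name): name is "scene" or "top" or "wrist"; returns a dict with "color" (420x560x3 uint8, blue, green, red), "K" (3x3 intrinsics, pixels), "R" (3x3) and "t" (3): a world point X has camera coordinates R X + t; the wrist camera has in their place "hand_eye" (4x4, takes a point from camera to tool coordinates, whose origin is the TCP and whose axes are the tool frame's). Camera axes: x right, y down, z forward; pixel columns grow to the right and rows downward; lengths in m; the calibration is good to about 2 mm. A picture is of the moment at which its call begins: read the wrist's pose just before it. There is no depth.
- job_done(): hands the job in, once; it reports no verdict.
The state is a dict: "time": time; "q": joint angles; "joint_vel": joint speeds; "joint_efforts": joint torques, N m; "ee_pos": TCP position; "ee_rot": TCP orientation; "force": force on the tool from outside, world axes, zero at the start; "wrist_torque": the same for the moment, N m; "grip_width": finger opening in m.
Only numpy, scipy, OpenCV 4.12 (cv2) and the standard library are available. Lean on these libraries where they do the work, as an engineer would, in place of code of your own. Each camera call takes 0.05 s, during which the arm holds its last target.

## Working session

There is one attempt and no reset: what is moved stays moved. The work goes in short steps, Python scripts to look and compute and a shell command to move; the robot and the scene stay as the last step left them, time stands still between calls to the robot, and variables do not carry over. Pictures are saved under pics/ and viewed, and the job is handed in when it is done.

```bash
mkdir -p pics; ls; python3 - <<'E'
from workcell import state, read_camera, grasp_offset
import cv2
print(state(), grasp_offset)
for n in ["scene","top","wrist"]:
    c=read_camera(n); cv2.imwrite(f"pics/{n}0.png",c["color"])
    print(n,c["K"].tolist(),[ (k,c[k].tolist()) for k in c if k in("R","t","hand_eye")])
E
```

```text
pics
{'time': 0.0, 'q': array([ 1.06763437e+00,  3.13441540e-01,  1.49842106e+00, -9.05653340e-06,
        1.33100307e+00, -2.23420426e-01]), 'joint_vel': array([ 0.00017645,  0.0005095 ,  0.00037614,  0.00117927,  0.00135367,
       -0.0004184 ]), 'joint_efforts': array([ 3.78632340e-04, -4.02211332e+01, -2.52271092e+01,  6.96053077e-02,
        3.53033573e-02, -8.22811626e-05]), 'ee_pos': array([0.14484674, 0.50434132, 0.21597145]), 'ee_rot': array([ 0.56501124,  0.42500066, -0.42581927, -0.56463678]), 'force': array([-0.64106776, -0.61889623,  0.47070128]), 'wrist_torque': array([ 0.03351265,  0.02432103, -0.00916873]), 'grip_width': 0.08826731195105099} -0.0187
scene [[416.55761475877824, 0.0, 272.3010086883486], [0.0, 416.55761475877824, 208.36992836428652], [0.0, 0.0, 1.0]] [('R', [[-0.03442427160457438, 0.9992531215646925, 0.017554730636284075], [0.8259742578829385, 0.03833502410993094, -0.5624028371560906], [-0.5626557516272481, -0.004860552407804881, -0.8266770108035348]]), ('t', [0.06435426931340447, -0.4395453613382379, 1.3261261316889499])]
top [[424.97791322169155, 0.0, 282.36570503513883], [0.0, 424.97791322169155, 203.2424553336084], [0.0, 0.0, 1.0]] [('R', [[-0.05923491071741784, -0.998227981175516, 0.00566771122700152], [-0.9746033889246438, 0.05660284313550024, -0.21666645436148466], [0.21596170875620266, -0.018357988648843977, -0.9762292377325471]]), ('t', [0.0006251991857036236, 0.5752244790799097, 0.966079757112464])]
wrist [[320.47194025719165, 0.0, 286.86156976343443], [0.0, 320.47194025719165, 211.0669870944464], [0.0, 0.0, 1.0]] [('hand_eye', [[0.9999997592019074, -0.0005969185974334209, 0.0003539552420963513, -0.0005908914974139812], [-0.0005062082148180095, -0.2785300901095673, 0.9604273697978406, -0.16828712078943717], [-0.0004747097730406327, -0.9604273177038137, -0.2785303252051506, 0.07227039760487883], [0.0, 0.0, 0.0, 1.0]])]
```

View pics/top0.png

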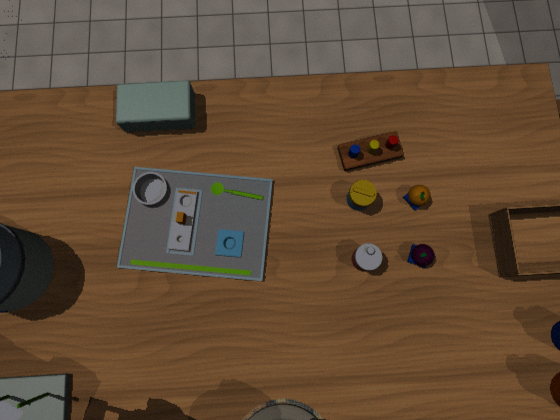

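View pics/scene0.png

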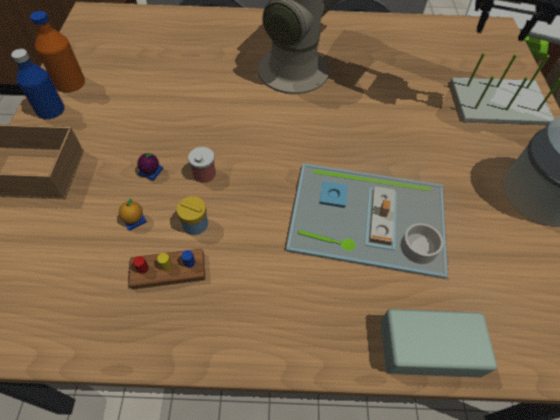

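View pics/wrist0.png

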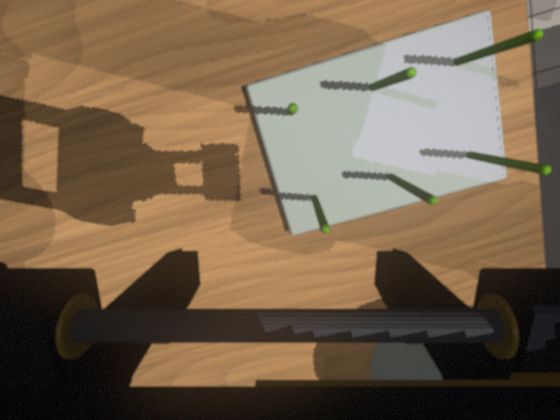

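The top view shows the tray at about (195,225) px, with the orange stripe of the rest at its far end. The plums are at (419,196) yellow and (422,255) purple. The scene view shows the same things, with the robot at the top. I'll enlarge the crops to read the points.

```bash
cat > h.py <<'E'
import numpy as np, cv2
from workcell import state, read_camera, grasp_offset
from scipy.spatial.transform import Rotation as Ro
def crop(img,x0,y0,x1,y1,f,out):
    c=cv2.resize(img[y0:y1,x0:x1],None,fx=f,fy=f,interpolation=cv2.INTER_CUBIC)
    c=np.clip(c.astype(float)*1.3,0,255).astype(np.uint8)
    for x in range((x0//10+1)*10,x1,10):
        cv2.line(c,(int((x-x0+.5)*f),0),(int((x-x0+.5)*f),6),(255,255,255),1)
        if x%20==0: cv2.putText(c,str(x),(int((x-x0)*f)-10,18),0,.4,(255,255,255),1)
    for y in range((y0//10+1)*10,y1,10):
        cv2.line(c,(0,int((y-y0+.5)*f)),(6,int((y-y0+.5)*f)),(255,255,255),1)
        if y%20==0: cv2.putText(c,str(y),(8,int((y-y0+.5)*f)+4),0,.4,(255,255,255),1)
    cv2.imwrite(out,c)
def camera(n):
    s=state(); c=read_camera(n)
    if n=="wrist":
        H=c["hand_eye"]; Rt=Ro.from_quat(s["ee_rot"]).as_matrix()
        Rc=Rt@H[:3,:3]; p=Rt@H[:3,3]+s["ee_pos"]
        c["R"]=Rc.T; c["t"]=-Rc.T@p
    return c
def ray(c,u,v):
    d=c["R"].T@np.linalg.solve(c["K"],[u,v,1.]); o=-c["R"].T@c["t"]; return o,d
def atz(c,u,v,z):
    o,d=ray(c,u,v); return o+d*(z-o[2])/d[2]
def proj(c,X):
    p=c["K"]@(c["R"]@np.asarray(X)+c["t"]); return p[:2]/p[2]
def tri(*obs):
    A=np.zeros((3,3));b=np.zeros(3)
    for c,u,v in obs:
        o,d=ray(c,u,v); d=d/np.linalg.norm(d); M=np.eye(3)-np.outer(d,d); A+=M;b+=M@o
    return np.linalg.solve(A,b)
E
python3 - <<'E'
from h import *
t=cv2.imread("pics/top0.png"); s=cv2.imread("pics/scene0.png")
crop(t,110,160,280,285,4.6,"pics/t1.png"); crop(t,330,120,450,280,3.7,"pics/t2.png")
crop(s,280,160,450,275,4.6,"pics/s1.png"); crop(s,110,130,230,290,3.7,"pics/s2.png")
E
```

```text
(no output)
```

View pics/t1.png

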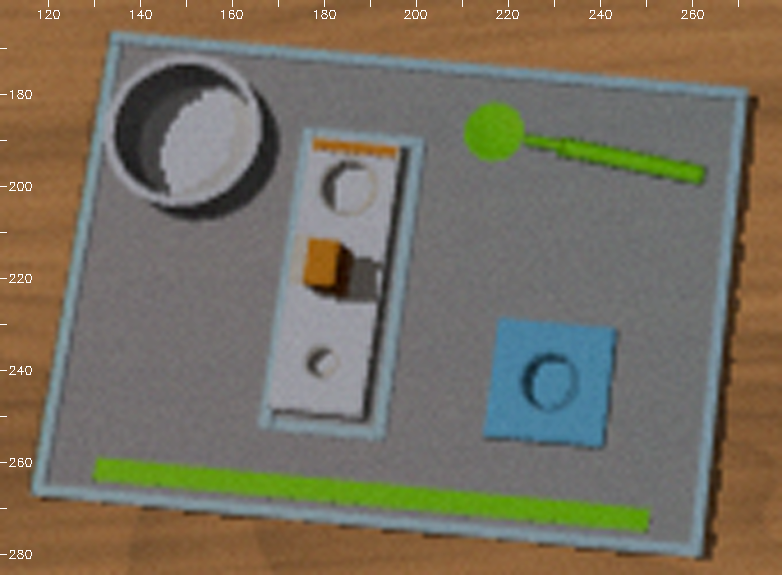

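View pics/t2.png

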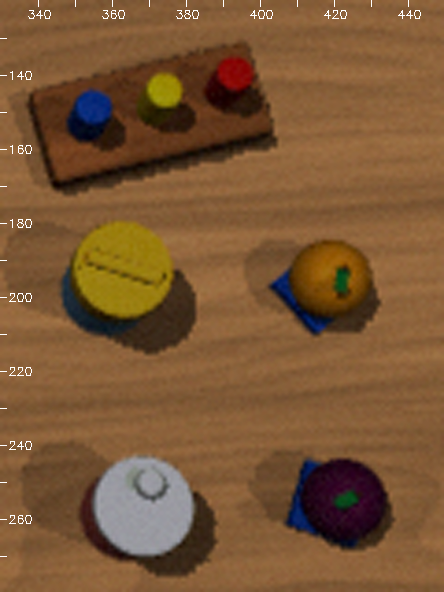

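View pics/s1.png

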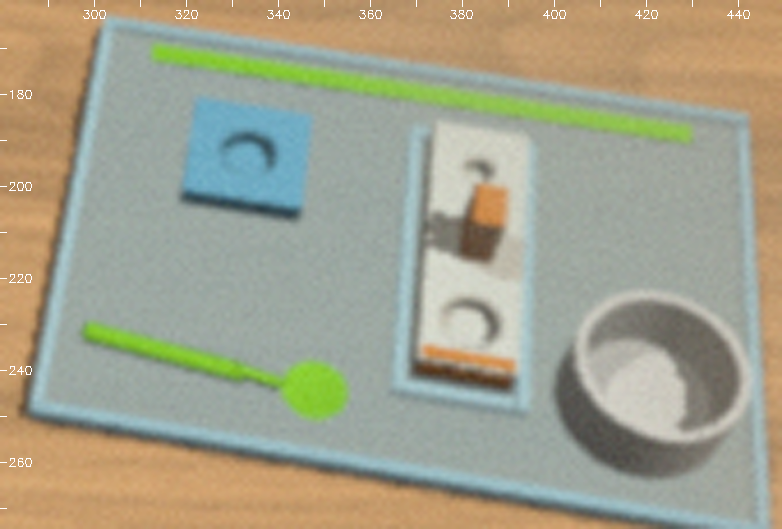

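View pics/s2.png

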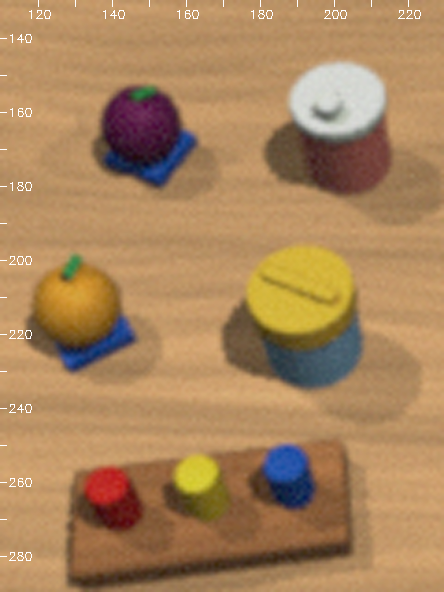

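```bash
cat > m.py <<'E'
from h import *
T=read_camera("top"); S=read_camera("scene")
def P(c,x0,y0,f,x,y): return (c,(x+.5)/f-.5+x0,(y+.5)/f-.5+y0)
t1=lambda x,y:P(T,110,160,4.6,x,y)
s1=lambda x,y:P(S,280,160,4.6,x,y)
t2=lambda x,y:P(T,330,120,3.7,x,y)
s2=lambda x,y:P(S,110,130,3.7,x,y)
np.set_printoptions(precision=4,suppress=True)
E
python3 - <<'E'
from m import *
cs={}
for nm,pts in [("top",[t1(110,32),t1(748,90),t1(703,556),t1(33,494)]),("scene",[s1(770,527),s1(28,416),s1(105,17),s1(748,112)])]:
    X=np.array([atz(*p,0.012) for p in pts]); print(nm,X[:,:2].tolist(),"centre",X.mean(0)); 
    e=[np.linalg.norm(X[i]-X[(i+1)%4]) for i in range(4)]; print(e)
    f=(X[0]+X[1]-X[2]-X[3]); print("yaw",np.arctan2(f[1],f[0]), np.arctan2(*( (X[0]+X[3]-X[1]-X[2])[[0,1]]*[-1,1])))
def show(n,pairs,z):
    a=np.mean([atz(*p,z) for p in pairs],0); print(n,a)
# rest
show("grip top T",[t1(305,238),t1(343,240),t1(338,291),t1(303,285)],.066)
show("grip top S",[s1(478,183),s1(508,187),s1(505,228),s1(472,222)],.066)
for n,a,b,z in [("big",t1(349,188),s1(468,325),.032),("small",t1(323,362),s1(479,170),.032),("pocket",t1(550,381),s1(247,156),.018),("padc",t1(550,383),s1(248,153),.018)]:
    print(n,"T",atz(*a,z),"S",atz(*b,z),"tri",tri(a,b))
show("padT",[t1(499,318),t1(616,328),t1(604,447),t1(485,437)],.018)
show("padS",[s1(196,97),s1(312,115),s1(300,208),s1(182,195)],.018)
show("slotT",[t1(305,129),t1(424,139),t1(382,439),t1(260,428)],.014)
show("slotbackS",[s1(393,391),s1(528,411)],.014)
for n,a,b in [("yellow",t2(332,280),s2(78,307)),("purple",t2(344,501),s2(142,124))]:
    print(n,"T",atz(*a,.033),"S",atz(*b,.033),"tri",tri(a,b))
E
```

```text
top [[0.7050112867624196, 0.34490743479007807], [0.65050086550629, -0.011710198286299503], [0.39526443266757755, 0.026065375730155688], [0.44895601344597763, 0.3816697898725971]] centre [0.5499 0.1852 0.012 ]
[np.float64(0.3607596460893576), np.float64(0.2580167255053503), np.float64(0.35963493323657036), np.float64(0.2586808337399024)]
yaw -0.14476376867985472 -0.1507688534098971
scene [[0.7003200671455647, 0.3458415251093574], [0.6556077741683217, -0.011541171257436686], [0.39580846304251316, 0.028175560340834405], [0.44706181427495284, 0.384632493095923]] centre [0.5497 0.1868 0.012 ]
[np.float64(0.36016882264527417), np.float64(0.2628176189495175), np.float64(0.3601228275487706), np.float64(0.2562117909941101)]
yaw -0.1518414738381983 -0.13363464367075006
grip top T [0.5545 0.2144 0.066 ]
grip top S [0.5553 0.2159 0.066 ]
big T [0.6022 0.2074 0.032 ] S [0.6053 0.2069 0.032 ] tri [0.6031 0.2081 0.0284]
small T [0.5079 0.2222 0.032 ] S [0.5088 0.2236 0.032 ] tri [0.5082 0.2231 0.031 ]
pocket T [0.4926 0.1035 0.018 ] S [0.4951 0.1036 0.018 ] tri [0.493  0.104  0.0152]
padc T [0.4915 0.1036 0.018 ] S [0.493  0.1042 0.018 ] tri [0.4918 0.1041 0.0163]
padT [0.492 0.103 0.018]
padS [0.493 0.104 0.018]
slotT [0.5545 0.215  0.014 ]
slotbackS [0.6388 0.2035 0.014 ]
yellow T [ 0.5813 -0.3781  0.033 ] S [ 0.584  -0.3755  0.033 ] tri [ 0.5819 -0.378   0.0299]
purple T [ 0.4323 -0.3666  0.033 ] S [ 0.4326 -0.3657  0.033 ] tri [ 0.4323 -0.3663  0.0326]
```

```bash
python3 - <<'E'
from m import *
s=state();R=Ro.from_quat(s["ee_rot"]).as_matrix();print(R, s["time"])
print("yaw x",np.arctan2(R[1,0],R[0,0]),s["q"], state()["ee_pos"])
E
```

```text
[[ 0.2761 -0.0001 -0.9611]
 [ 0.9611 -0.0002  0.2761]
 [-0.0002 -1.      0.    ]] 0.35
yaw x 1.2910149209761455 [ 1.0676  0.313   1.4978 -0.      1.331  -0.2234] [0.145  0.5045 0.2164]
```

```bash
python3 -m crank '0 0 -0.03 0 0 0 0; 0 0 -0.04 0 0 0 0.02; 0 0 -0.04 0 0 0 0.02; 0 0.03 -0.04 0 0 0 0.02; 0 0.04 -0.04 0 0 0 0.02; 0 0.04 -0.04 0 0 0 0.02; 0 0.04 -0.03 0 0 0 0.03; 0 0.04 -0.03 0 0 0 0; 0 0.04 0 0 0 0 0; 0 0.04 0 0 0 0 0; 0 0.04 0 0 0 0 0; 0 0.04 0 0 0 0 0; 0 0.04 0 0 0 0 0; 0 0.02 0 0 0 0 0; 0 0 0 0 0 0 0; 0 0 0 0 0 0 0; 0 0 0 0 0 0 0' 30
python3 - <<'E'
from m import *
s=state();R=Ro.from_quat(s["ee_rot"]).as_matrix();print(s["time"],s["ee_pos"],"yaw x",np.arctan2(R[1,0],R[0,0]),s["q"],s["force"])
c=camera("wrist"); np.savez("w1.npz",**c); crop(c["color"],0,0,560,420,1.4,"pics/w1.png")
E
```

```text
time: 2.05
ee_pos: [0.5447, 0.2241, 0.2168]
ee_rot: [-0.536, -0.461, 0.461, 0.536]
force: [-0.5, -0.6, 0.1]
grip_width: 0.0883
2.15 [0.5449 0.2241 0.2171] yaw x 1.4215792197167625 [ 0.1915  0.4554  1.2922  0.      1.3935 -1.2301] [-0.4719 -0.4622  0.5448]
```

View pics/w1.png

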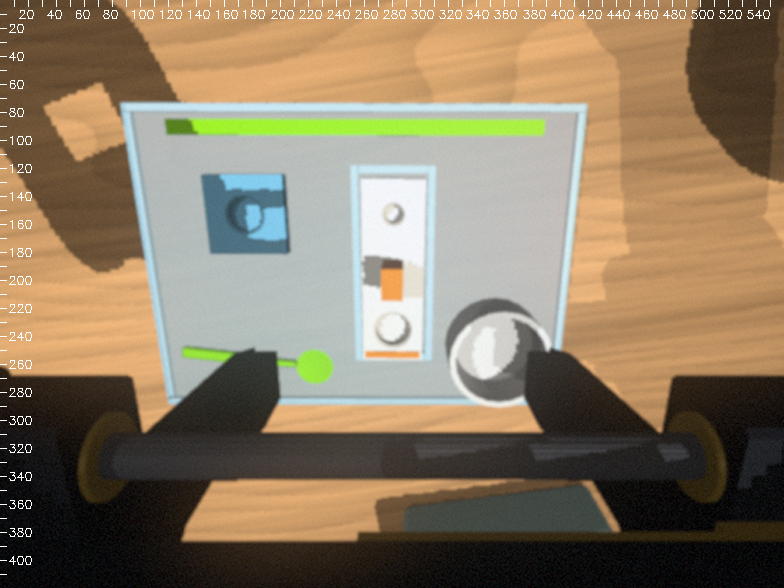

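```bash
python3 - <<'E'
from m import *
c=dict(np.load("w1.npz")); crop(c["color"],235,110,325,265,5,"pics/w1b.png"); crop(c["color"],80,60,430,190,2.2,"pics/w1c.png")
print(-c["R"].T@c["t"])
E
```

```text
[0.4732 0.2344 0.3853]
```

View pics/w1b.png

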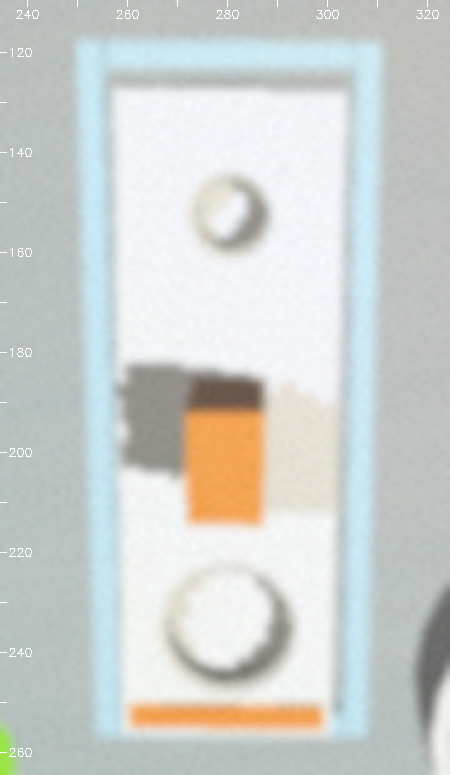

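View pics/w1c.png

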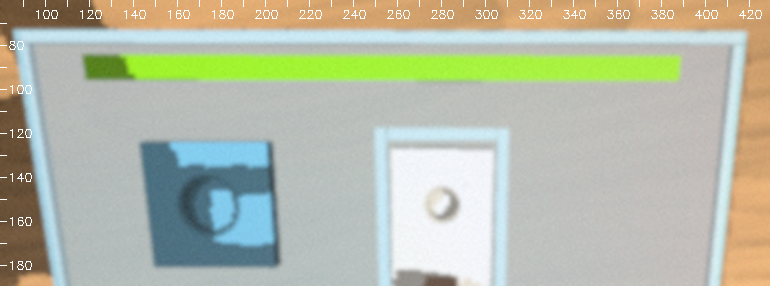

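```bash
python3 - <<'E'
from m import *
c=dict(np.load("w1.npz"))
w=lambda x,y:P(c,235,110,5,x,y); v=lambda x,y:P(c,80,60,2.2,x,y)
def A(pts,z):
    X=np.array([atz(*p,z) for p in pts]); return X
X=A([w(184,411),w(264,410),w(264,524),w(187,524)],.066); print("grip",X.mean(0), np.linalg.norm(X[0]-X[1]),np.linalg.norm(X[1]-X[2]))
X=A([w(76,40),w(383,40),w(368,738),w(95,738)],.014); f=X[3]+X[2]-X[0]-X[1]; print("slot",X.mean(0),"yaw",np.arctan2(f[1],f[0]),np.linalg.norm(f)/2,np.linalg.norm(X[0]-X[1]))
X=A([w(109,88),w(350,88),w(330,728),w(121,728)],.032); f=X[3]+X[2]-X[0]-X[1]; print("rest",X.mean(0),"yaw",np.arctan2(f[1],f[0]),np.linalg.norm(f)/2,np.linalg.norm(X[0]-X[1]))
X=A([v(140,143),v(271,142),v(278,265),v(153,266)],.018);print("pad",X.mean(0))
print("pocket",atz(*v(210,206),.018),"big",atz(*w(229,626),.032),"small",atz(*w(230,213),.032))
E
```

```text
grip [0.5555 0.2146 0.066 ] 0.016317792039995158 0.024282555354320355
slot [0.5553 0.2149 0.014 ] yaw -0.15224518459076714 0.16876193986847451 0.06829613525620128
rest [0.5547 0.2145 0.032 ] yaw -0.1616879828190632 0.14815815651085015 0.051427299831862096
pad [0.4923 0.104  0.018 ]
pocket [0.4925 0.1036 0.018 ] big [0.6023 0.2075 0.032 ] small [0.5077 0.2225 0.032 ]
```

```bash
python3 -m crank '130 0.0106 -0.0094 0 0 0 0; 130 0 0 -0.04 0 0 0; 130 0 0 -0.04 0 0 0; 130 0 0 -0.03 0 0 0; 130 0 0 -0.02 0 0 0; 130 0 0 0 0 0 0; 130 0 0 0 0 0 0' 30
python3 - <<'E'
from m import *
c=camera("wrist"); crop(c["color"],100,150,450,400,2.2,"pics/w2.png")
E
```

```text
time: 3.1
ee_pos: [0.5571, 0.2141, 0.0872]
ee_rot: [0.536, 0.461, -0.461, -0.536]
force: [0.4, -0.5, 0.2]
grip_width: 0.0434
```

View pics/w2.png

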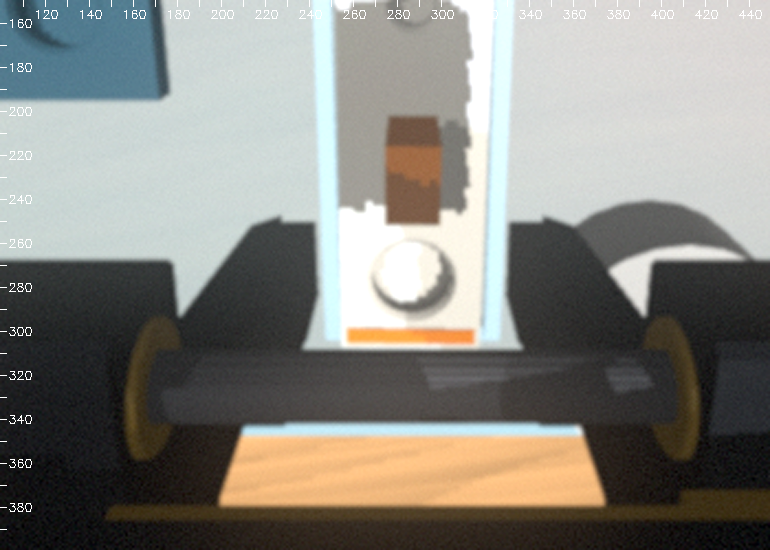

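```bash
python3 -m crank '130 -0.0015 0.0005 -0.025 0 0 0; 130 0 0 -0.02 0 0 0; 130 0 0 -0.006 0 0 0; 130 0 0 0 0 0 0; 130 0 0 0 0 0 0; 255 0 0 0 0 0 0; 255 0 0 0 0 0 0; 255 0 0 0 0 0 0; 255 0 0 0 0 0 0; 255 0 0 0 0 0 0' 30
python3 -c "
from m import *
s=state();R=Ro.from_quat(s['ee_rot']).as_matrix();print(s['ee_pos'],np.arctan2(R[1,0],R[0,0]),s['grip_width'])"
```

```text
time: 4.25
ee_pos: [0.5549, 0.215, 0.0358]
ee_rot: [0.536, 0.461, -0.461, -0.536]
force: [-0.1, -0.5, 2.4]
grip_width: 0.0156
[0.5549 0.215  0.0358] 1.420959347542584 0.015205647080697247
```

```bash
python3 -m crank '255 0 0 0.01 0 0 0; 255 0 0 0.02 0 0 0; 255 0 0 0.025 0 0 0; 255 0 0 0.025 0 0 0; 255 0 0 0.02 0 0 0; 255 0 0 0 0 0 0; 255 0 0 0 0 0 0; 255 0 0 0 0 0 0' 30
python3 - <<'E'
from m import *
c=camera("scene"); crop(c["color"],280,110,470,270,4,"pics/s3.png")
E
```

```text
time: 5.15
ee_pos: [0.5541, 0.2148, 0.1341]
ee_rot: [-0.536, -0.46, 0.462, 0.536]
force: [0.5, 0.3, -0.5]
grip_width: 0.0158
```

View pics/s3.png

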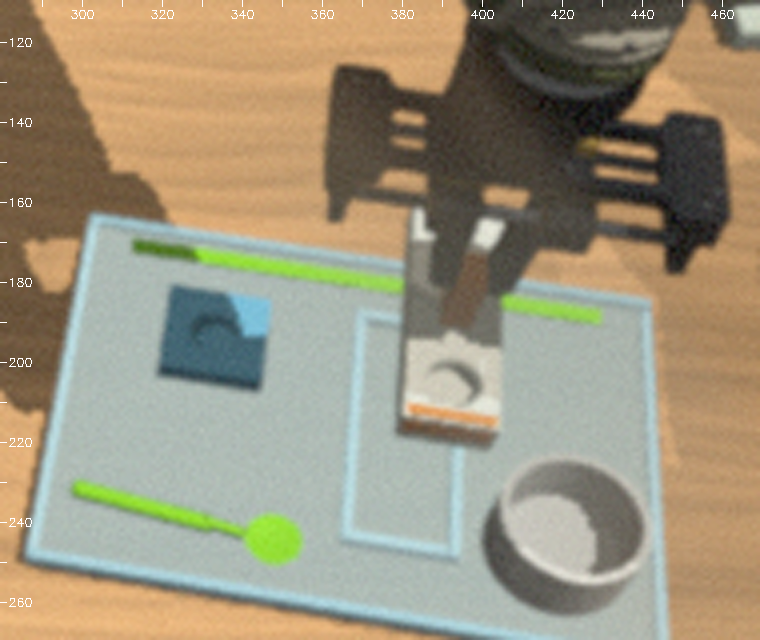

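The rest is lifted clear of the slot, with its stripe end at (395,215) px still toward the back. Next I'll turn it by -180° about the vertical.

```bash
python3 -m crank '255 0 0 0 0 0 -0.06; 255 0 0 0 0 0 -0.13; 255 0 0 0 0 0 -0.13; 255 0 0 0 0 0 -0.13; 255 0 0 0 0 0 -0.13; 255 0 0 0 0 0 -0.13; 255 0 0 0 0 0 -0.13; 255 0 0 0 0 0 -0.13; 255 0 0 0 0 0 -0.13; 255 0 0 0 0 0 -0.13; 255 0 0 0 0 0 -0.13; 255 0 0 0 0 0 -0.13; 255 0 0 0 0 0 -0.13; 255 0 0 0 0 0 -0.13; 255 0 0 0 0 0 -0.13; 255 0 0 0 0 0 -0.13; 255 0 0 0 0 0 -0.13; 255 0 0 0 0 0 -0.13; 255 0 0 0 0 0 -0.13; 255 0 0 0 0 0 -0.13' 30 && python3 -m crank '255 0 0 0 0 0 -0.13; 255 0 0 0 0 0 -0.13; 255 0 0 0 0 0 -0.13; 255 0 0 0 0 0 -0.13; 255 0 0 0 0 0 -0.09; 255 0 0 0 0 0 0; 255 0 0 0 0 0 0; 255 0 0 0 0 0 0'
python3 - <<'E'
from m import *
s=state();R=Ro.from_quat(s['ee_rot']).as_matrix();print(s['ee_pos'],np.arctan2(R[1,0],R[0,0]),R[:,1],s['grip_width'],s['q'])
c=camera("wrist"); np.savez("w4.npz",**c); crop(c["color"],100,0,450,420,1.4,"pics/w4.png")
c=camera("scene"); crop(c["color"],280,110,470,270,4,"pics/s4.png")
c=camera("top"); crop(c["color"],110,160,280,285,4.6,"pics/t4.png")
E
```

```text
time: 7.3
ee_pos: [0.5546, 0.2149, 0.1349]
ee_rot: [0.6, -0.374, 0.374, -0.6]
force: [0.5, -0.2, -1.3]
grip_width: 0.0155
time: 8.1
ee_pos: [0.5547, 0.215, 0.1353]
ee_rot: [-0.462, 0.535, -0.535, 0.462]
force: [0.2, 0.2, -2.0]
grip_width: 0.0156
[0.5548 0.215  0.1355] -1.7179112598719295 [-0.0001 -0.     -1.    ] 0.0154459921025981 [0.1729 0.5348 1.3872 0.     1.2197 1.8908]
```

View pics/w4.png

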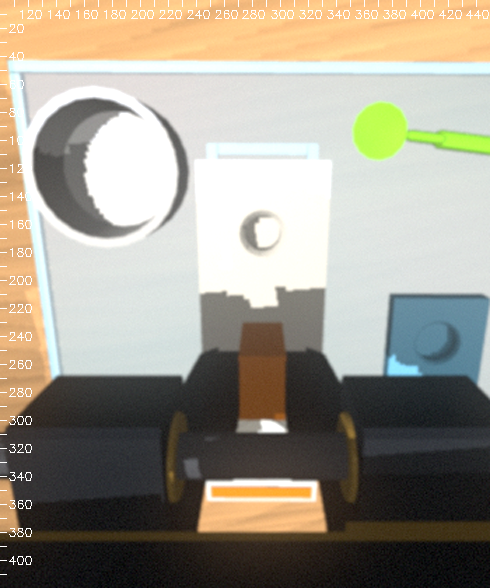

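View pics/s4.png

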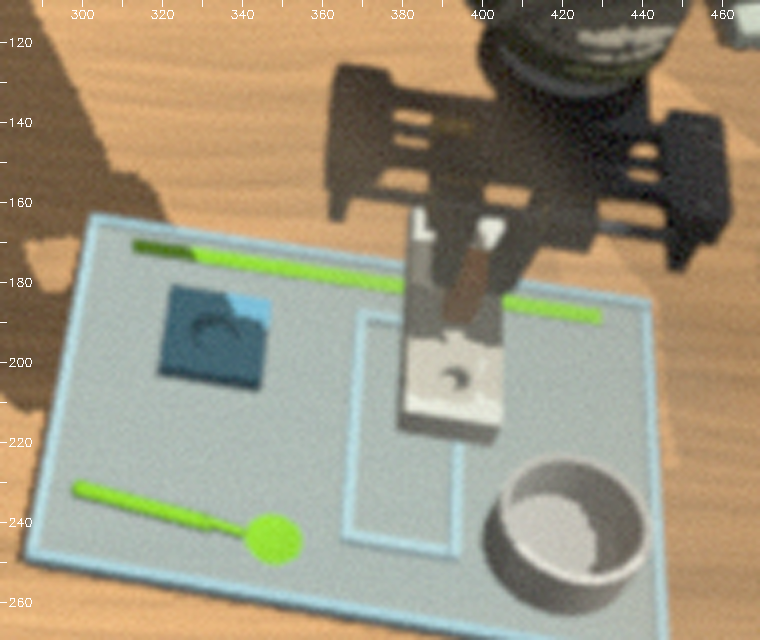

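View pics/t4.png

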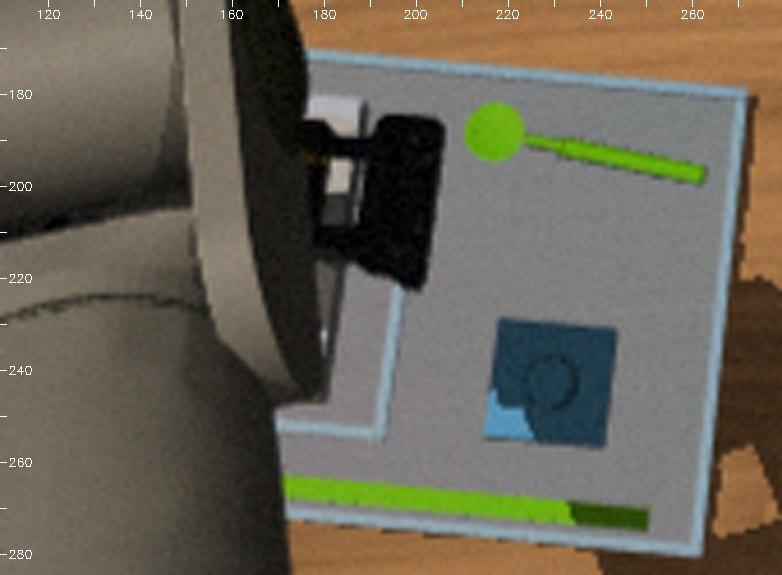

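```bash
python3 - <<'E'
from m import *
c=dict(np.load("w4.npz")); w=lambda x,y:P(c,100,0,1.4,x,y)
z=.1355-.0038
X=np.array([atz(*p,z) for p in [w(194,159),w(332,159),w(318,502),w(205,502)]]); f=X[0]+X[1]-X[2]-X[3]
print(X,X.mean(0),np.arctan2(f[1],f[0]),np.linalg.norm(f)/2,np.linalg.norm(X[0]-X[1]))
print("small",atz(*w(261,232),z))
E
```

```text
[[0.6309 0.2284 0.1317]
 [0.6235 0.1783 0.1317]
 [0.474  0.2004 0.1317]
 [0.4817 0.2519 0.1317]] [0.5525 0.2148 0.1317] -0.1514217833459715 0.15107800121990986 0.0506232372793565
small [0.6008 0.208  0.1317]
```

```bash
python3 -m crank '255 0.0012 0 -0.02 0 0 0; 255 0 0 -0.025 0 0 0; 255 0 0 -0.025 0 0 0; 255 0 0 -0.012 0 0 0; 255 0 0 0 0 0 0; 255 0 0 0 0 0 0; 255 0 0 0 0 0 0'
python3 - <<'E'
from m import *
s=state();R=Ro.from_quat(s['ee_rot']).as_matrix();print(s['ee_pos'],np.arctan2(R[1,0],R[0,0]),s['force'])
c=camera("wrist"); np.savez("w5.npz",**c); crop(c["color"],100,0,450,420,1.4,"pics/w5.png")
c=camera("scene"); crop(c["color"],280,110,470,270,4,"pics/s5.png")
E
```

```text
time: 9.15
ee_pos: [0.5568, 0.2151, 0.0549]
ee_rot: [0.461, -0.535, 0.536, -0.462]
force: [0.2, 0.2, -1.0]
grip_width: 0.0156
[0.5565 0.2151 0.0546] -1.7189468851760479 [ 0.1876  0.2616 -0.797 ]
```

View pics/w5.png

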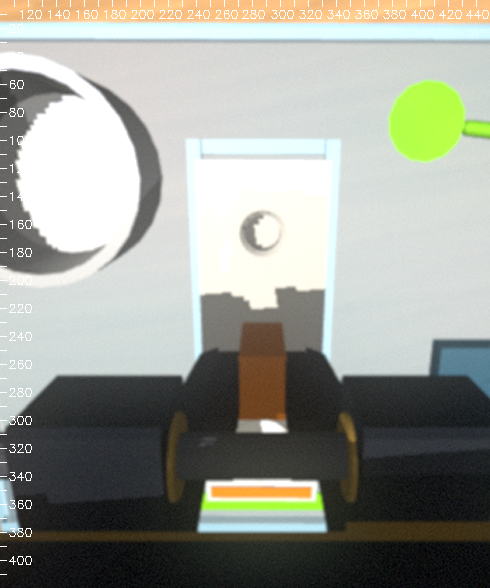

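View pics/s5.png

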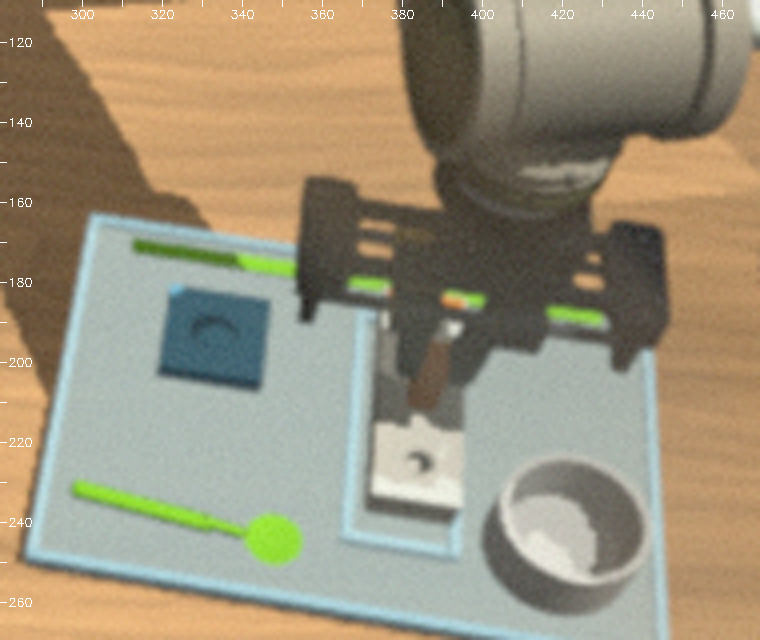

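```bash
python3 -m crank '255 -0.0005 0 -0.006 0 0 0; 255 0 0 -0.006 0 0 0; 255 0 0 -0.004 0 0 0; 255 0 0 -0.002 0 0 0; 255 0 0 0 0 0 0; 255 0 0 0 0 0 0; 255 0 0 0 0 0 0'
python3 - <<'E'
from m import *
s=state();print(s['ee_pos'],s['force'],s['wrist_torque'])
E
```

```text
time: 10.05
ee_pos: [0.5552, 0.2149, 0.0358]
ee_rot: [-0.462, 0.536, -0.535, 0.461]
force: [-4.3, -1.7, 5.4]
grip_width: 0.0155
[0.5552 0.2149 0.0358] [-3.9347 -1.1425  6.2023] [-0.2653  0.9154  0.0423]
```

```bash
python3 -m crank '200 0 0 0 0 0 0; 130 0 0 0 0 0 0; 130 0 0 0 0 0 0; 130 0 0 0 0 0 0; 130 0 0 0.03 0 0 0; 130 0 0 0.04 0 0 0; 130 0 0 0.04 0 0 0; 130 0 0 0.04 0 0 0; 130 0 -0.03 0.02 0 0 0; 130 0 0 0 0 0 0; 130 0 0 0 0 0 0'
python3 - <<'E'
from m import *
s=state();R=Ro.from_quat(s['ee_rot']).as_matrix();print(s['ee_pos'],np.arctan2(R[1,0],R[0,0]))
c=camera("wrist"); np.savez("w6.npz",**c); crop(c["color"],150,40,450,320,2.1,"pics/w6.png")
c=camera("scene"); np.savez("s6.npz",**c);crop(c["color"],280,160,450,275,4.6,"pics/s6.png")
E
```

```text
time: 11.25
ee_pos: [0.5555, 0.1848, 0.2053]
ee_rot: [-0.461, 0.536, -0.536, 0.461]
force: [-0.0, 0.3, 0.4]
grip_width: 0.0427
[0.555  0.1854 0.2043] -1.7187083026309782
```

View pics/w6.png

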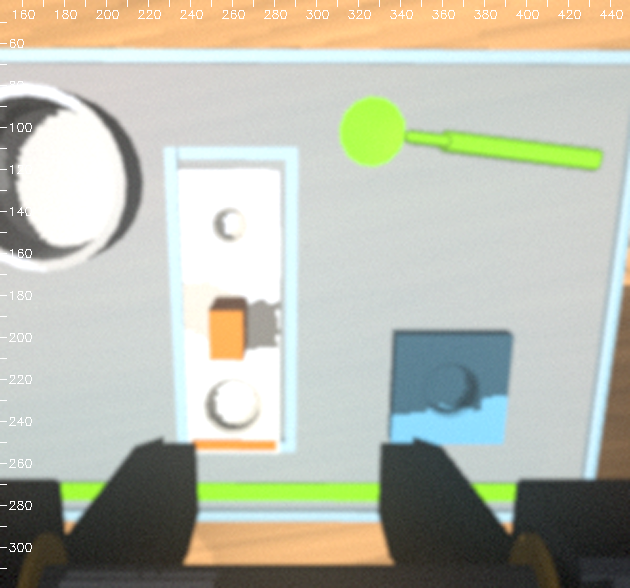

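View pics/s6.png

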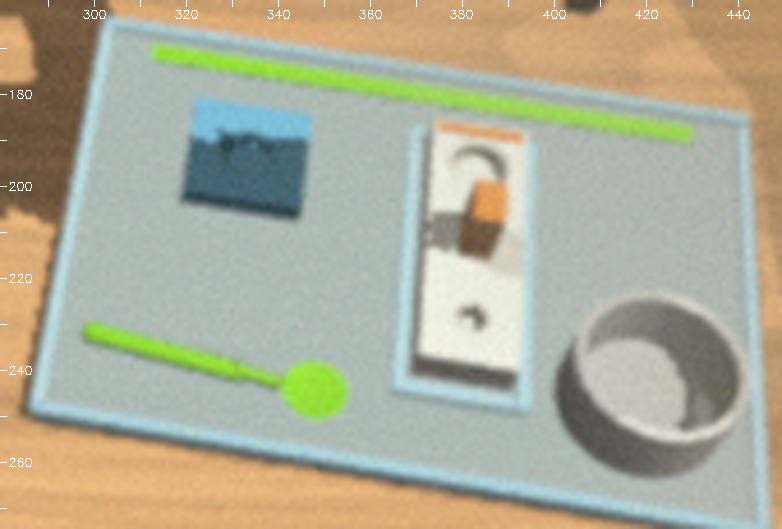

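The rest is down inside the frame. In the enlarged wrist picture, its orange stripe is at (235,445) crop px, next to the lime stripe. I'll measure the dimple, then the beaker, snack pot and plum clearances.

```bash
python3 - <<'E'
from m import *
c=dict(np.load("w6.npz")); w=lambda x,y:P(c,150,40,2.1,x,y)
s=dict(np.load("s6.npz")); sc=lambda x,y:P(s,280,160,4.6,x,y)
b=w(233,406); print("big",atz(*b,.032),atz(*sc(479,167),.032)); sm=w(229,224); print("small",atz(*sm,.032))
X=np.array([atz(*p,.066) for p in [w(209,310),w(245,310),w(245,359),w(211,360)]]);print("grip",X.mean(0))
X=np.array([atz(*p,.018) for p in [w(393,331),w(512,332),w(505,444),w(390,443)]]);print("pad",X.mean(0),"pocket",atz(*w(450,389),.018))
print("beaker",atz(*t2(143,507),.078),tri(t2(143,507),s2(228,100)))
print("snackpot",atz(*t2(123,270),.078),atz(*s2(191,290),.078))
print("ramekin",atz(*t1(185,133),.051))
E
```

```text
big [0.5061 0.2222 0.032 ] [0.5069 0.2238 0.032 ]
small [0.6013 0.2078 0.032 ]
grip [0.5533 0.214  0.066 ]
pad [0.4934 0.1033 0.018 ] pocket [0.4933 0.1033 0.018 ]
beaker [ 0.4325 -0.2246  0.078 ] [ 0.4384 -0.2632  0.0654]
snackpot [ 0.5859 -0.2274  0.078 ] [ 0.5979 -0.2924  0.078 ]
ramekin [0.633  0.2907 0.051 ]
```

```bash
python3 -m crank '0 -0.0044 -0.0200 0 0 0 -0.06; 0 -0.0088 -0.0394 0 0 0 -0.1; 0 -0.0088 -0.0394 0 0 0 -0.1; 0 -0.0088 -0.0394 0 0 0 -0.1; 0 -0.0088 -0.0394 0 0 0 -0.1; 0 -0.0088 -0.0394 0 0 0 -0.1; 0 -0.0088 -0.0394 0 0 0 -0.1; 0 -0.0088 -0.0394 0 0 0 -0.1; 0 -0.0088 -0.0394 0 0 0 -0.1; 0 -0.0088 -0.0394 0 0 0 -0.1; 0 -0.0088 -0.0394 0 0 0 -0.1; 0 -0.0088 -0.0394 0 0 0 -0.1; 0 -0.0088 -0.0394 0 0 0 -0.1; 0 -0.0088 -0.0394 0 0 0 -0.1; 0 -0.0044 -0.0200 0 0 0 -0.06; 0 0 0 0 0 0 0; 0 0 0 0 0 0 0; 0 0 0 0 0 0 0'
python3 - <<'E'
from m import *
s=state();R=Ro.from_quat(s['ee_rot']).as_matrix();print(s['ee_pos'],np.arctan2(R[1,0],R[0,0]),s["q"],R[:,1])
c=camera("wrist"); np.savez("w7.npz",**c); crop(c["color"],0,0,560,420,1.4,"pics/w7.png")
crop(c["color"],220,100,440,320,2.6,"pics/w7b.png")
E
```

```text
time: 13.35
ee_pos: [0.4328, -0.366, 0.2055]
ee_rot: [-0.002, 0.707, -0.707, 0.002]
force: [0.4, -0.1, -0.3]
grip_width: 0.0883
[ 0.4328 -0.3662  0.2057] -3.136923016807419 [-0.9089  0.4134  1.3845  0.0001  1.3437  2.228 ] [ 0.0001  0.     -1.    ]
```

View pics/w7.png

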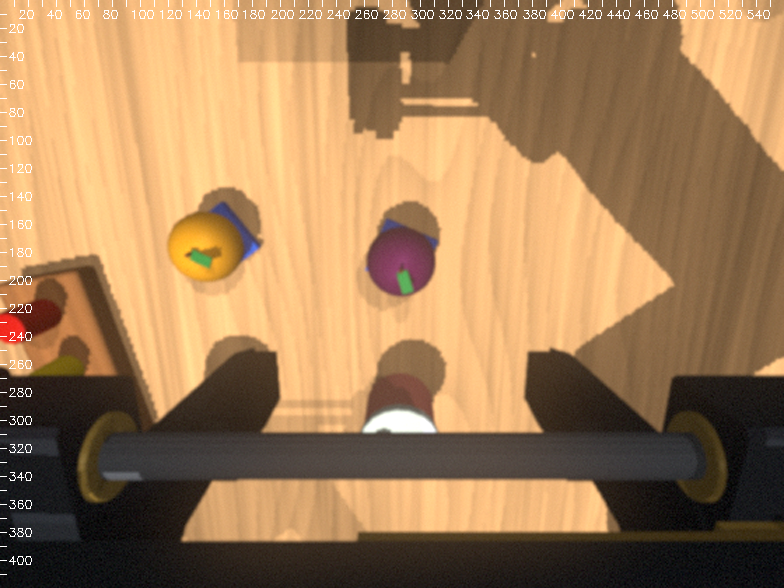

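View pics/w7b.png

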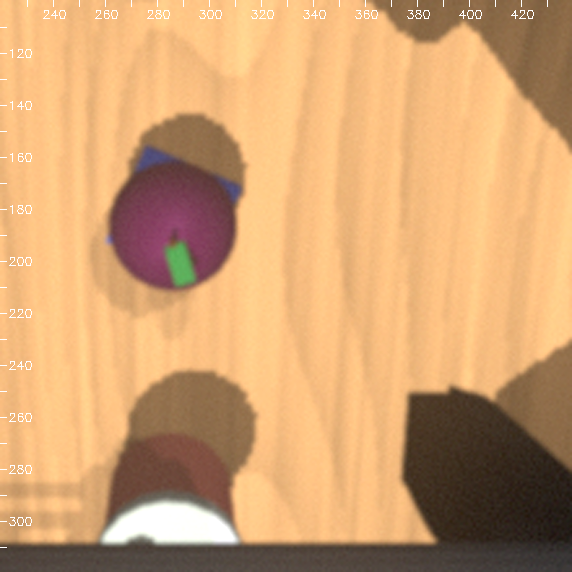

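```bash
python3 - <<'E'
from m import *
c=dict(np.load("w7.npz")); w=lambda x,y:P(c,220,100,2.6,x,y); v=lambda x,y:P(c,0,0,1.4,x,y)
p=w(173,226); y=v(205.5,246.5)
print("purple",atz(*p,.033),tri(p,t2(344,501),s2(142,124)))
print("yellow",atz(*y,.033),tri(y,t2(332,280),s2(78,307)))
E
```

```text
purple [ 0.4329 -0.3668  0.033 ] [ 0.4325 -0.3665  0.0326]
yellow [ 0.5828 -0.3779  0.033 ] [ 0.5826 -0.3775  0.0314]
```

```bash
python3 -m crank '0 0 -0.0004 -0.04 0 0 0; 0 0 0 -0.045 0 0 0; 0 0 0 -0.045 0 0 0; 0 0 0 -0.035 0 0 0; 30 0 0 -0.018 0 0 0; 60 0 0 -0.008 0 0 0; 60 0 0 0 0 0 0; 60 0 0 0 0 0 0' 8
python3 - <<'E'
from m import *
s=state();R=Ro.from_quat(s['ee_rot']).as_matrix();print(s['ee_pos'],s['force'],s['grip_width'])
c=camera("wrist"); crop(c["color"],0,0,560,420,1.4,"pics/w8.png")
E
```

```text
time: 14.4
ee_pos: [0.4328, -0.3681, 0.0157]
ee_rot: [0.001, -0.707, 0.708, -0.001]
force: [-0.3, -0.3, 0.7]
grip_width: 0.0676
[ 0.4328 -0.3682  0.0158] [-0.438   0.1032 -0.403 ] 0.0671611627216791
```

View pics/w8.png

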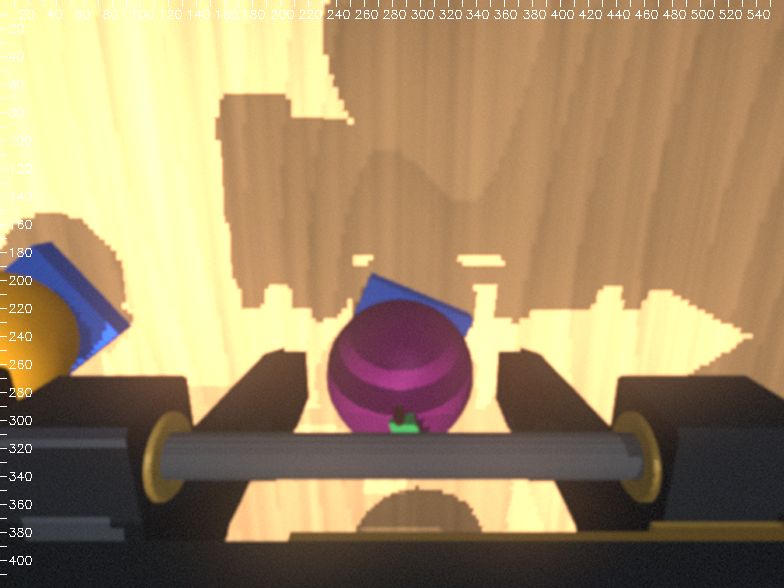

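```bash
python3 -m crank '70 0 0.0013 -0.001 0 0 0; 85 0 0 0 0 0 0; 95 0 0 0 0 0 0; 105 0 0 0 0 0 0; 120 0 0 0 0 0 0; 140 0 0 0 0 0 0; 140 0 0 0 0 0 0; 140 0 0 0 0 0 0' 8; python3 -c "
from m import *
s=state();print(s['ee_pos'],s['force'],s['grip_width'])"
```

```text
time: 15.35
ee_pos: [0.4328, -0.3666, 0.0139]
ee_rot: [0.0, -0.707, 0.707, -0.001]
force: [5.2, -0.0, 3.3]
grip_width: 0.0521
[ 0.4328 -0.3666  0.0138] [5.6131 0.5751 3.2831] 0.052539806674672986
```

```bash
python3 -m crank '140 0.0005 0 0.002 0 0 0; 140 0 0 0.004 0 0 0; 140 0 0 0.008 0 0 0; 140 0 0 0.01 0 0 0; 140 0 0 0.01 0 0 0; 140 0 0 0 0 0 0; 140 0 0 0 0 0 0' 8; python3 - <<'E'
from m import *
s=state();print(s['ee_pos'],s['force'],s['grip_width'])
c=camera("wrist"); crop(c["color"],100,150,450,420,1.8,"pics/w9.png")
E
```

```text
time: 16.15
ee_pos: [0.4328, -0.3664, 0.0478]
ee_rot: [0.001, -0.707, 0.707, -0.001]
force: [0.6, -0.0, -0.6]
grip_width: 0.0527
[ 0.4326 -0.3661  0.0472] [ 1.2206 -0.2122 -1.1566] 0.052331746676331004
```

View pics/w9.png

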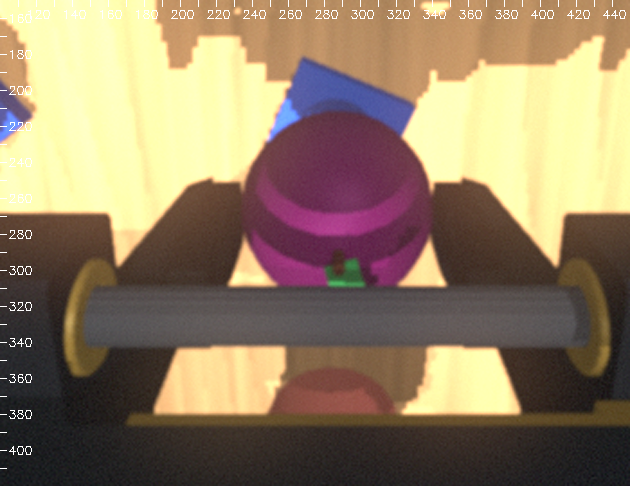

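```bash
python3 -m crank '140 0 0 0.01 0 0 0; 140 0 0 0.02 0 0 0; 140 0 0 0.025 0 0 0; 140 0 0 0.025 0 0 0; 140 0 0 0.02 0 0 0; 140 0.0013 0.01 0.012 0 0 0.02; 140 0.0025 0.02 0.005 0 0 0.05; 140 0.0038 0.03 0 0 0 0.075; 140 0.0038 0.03 0 0 0 0.075; 140 0.0038 0.03 0 0 0 0.075; 140 0.0038 0.03 0 0 0 0.075; 140 0.0038 0.03 0 0 0 0.075; 140 0.0038 0.03 0 0 0 0.075; 140 0.0038 0.03 0 0 0 0.075; 140 0.0038 0.03 0 0 0 0.075; 140 0.0038 0.03 0 0 0 0.075; 140 0.0038 0.03 0 0 0 0.075; 140 0.0038 0.03 0 0 0 0.075; 140 0.0038 0.03 0 0 0 0.075; 140 0.0038 0.03 0 0 0 0.075' 8; python3 -c "
from m import *
s=state();R=Ro.from_quat(s['ee_rot']).as_matrix();print(s['ee_pos'],s['force'],s['grip_width'],np.arctan2(R[1,0],R[0,0]))"
```

```text
time: 18.3
ee_pos: [0.4846, 0.0562, 0.1638]
ee_rot: [-0.356, 0.612, -0.611, 0.355]
force: [1.1, -0.2, 0.0]
grip_width: 0.0525
[0.4846 0.0576 0.1638] [-0.4832 -0.5161 -0.4588] 0.05262445948969283 -2.0856421619319594
```

```bash
python3 -m crank '140 0.0038 0.03 0 0 0 0.075; 140 0.0038 0.03 0 0 0 0.075; 140 0.0038 0.03 0 0 0 0.075; 140 0.0038 0.03 0 0 0 0.075; 140 0.0038 0.025 0 0 0 0.05; 140 0.002 0.015 0 0 0 0.02; 140 0.001 0.006 0 0 0 0; 140 0 0 0 0 0 0; 140 0 0 0 0 0 0; 140 0 0 0 0 0 0; 140 0 0 0 0 0 0' 8; python3 - <<'E'
from m import *
s=state();R=Ro.from_quat(s['ee_rot']).as_matrix();print(s['ee_pos'],s['force'],s['grip_width'],np.arctan2(R[1,0],R[0,0]))
c=camera("wrist"); np.savez("w10.npz",**c);crop(c["color"],0,0,560,420,1.4,"pics/w10.png")
c=camera("scene"); crop(c["color"],280,110,470,270,4,"pics/s10.png")
E
```

```text
time: 19.5
ee_pos: [0.5081, 0.219, 0.1646]
ee_rot: [0.46, -0.537, 0.537, -0.46]
force: [-0.4, -0.7, -0.5]
grip_width: 0.0525
[0.5081 0.2193 0.1646] [ 0.52    0.5454 -0.0214] 0.052369892642003354 -1.7246838431814235
```

View pics/w10.png

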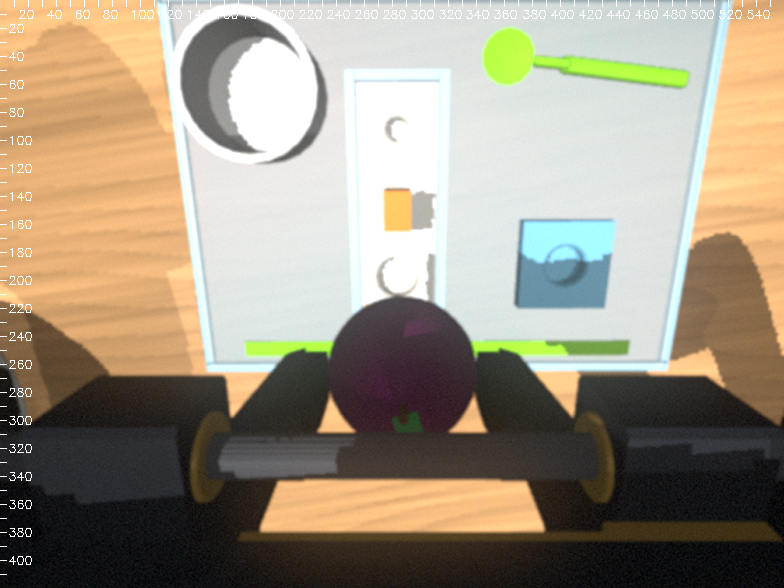

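View pics/s10.png

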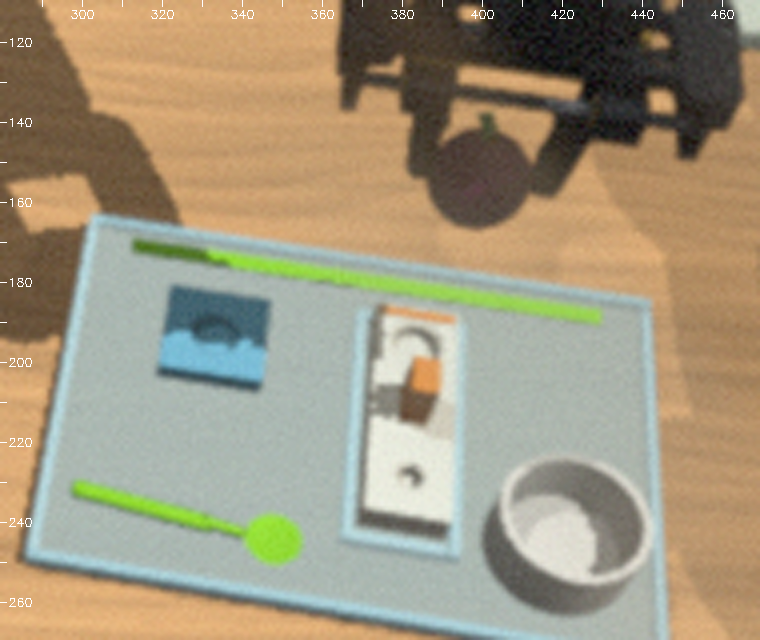

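```bash
python3 - <<'E'
from m import *
c=dict(np.load("w10.npz")); 
crop(c["color"],240,45,330,220,3.4,"pics/w10b.png")
w=lambda x,y:P(c,0,0,1.4,x,y)
print("plum xy at its height",atz(*w(402,370),.1646+.019))
E
```

```text
plum xy at its height [0.5076 0.2189 0.1836]
```

View pics/w10b.png

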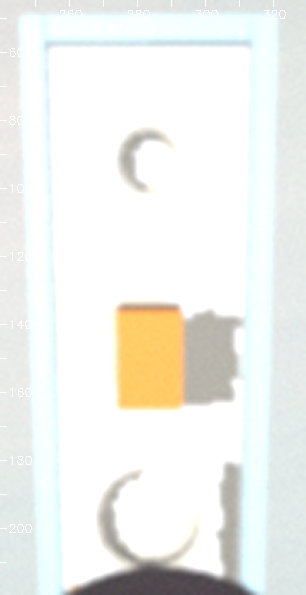

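```bash
python3 - <<'E'
from m import *
c=dict(np.load("w10.npz")); w=lambda x,y:P(c,240,45,3.4,x,y)
b=atz(*w(149,518),.032); s=atz(*w(149,161),.032); print(b,s,np.linalg.norm(b-s),(b+s)/2)
X=np.mean([atz(*w(x,y),.066) for x,y in [(117,309),(181,309),(183,408),(118,408)]],0); print("grip",X)
X=np.mean([atz(*w(x,y),.014) for x,y in [(18,15),(276,15)]],0); print("slot back",X)
print(state()["ee_pos"])
E
```

```text
[0.5066 0.2225 0.032 ] [0.6007 0.2076 0.032 ] 0.09525719560697381 [0.5536 0.215  0.032 ]
grip [0.5536 0.2145 0.066 ]
slot back [0.6381 0.2023 0.014 ]
[0.508  0.2197 0.1645]
```

```bash
python3 -m crank '140 -0.0014 0.0028 -0.01 0 0 0; 140 0 0 -0.02 0 0 0; 140 0 0 -0.025 0 0 0; 140 0 0 -0.025 0 0 0; 140 0 0 -0.02 0 0 0; 140 0 0 -0.01 0 0 0; 140 0 0 -0.0045 0 0 0; 140 0 0 0 0 0 0; 140 0 0 0 0 0 0; 140 0 0 0 0 0 0; 140 0 0 0 0 0 0' 8; python3 - <<'E'
from m import *
s=state();R=Ro.from_quat(s['ee_rot']).as_matrix();print(s['ee_pos'],s['force'],s['grip_width'],np.arctan2(R[1,0],R[0,0]))
c=camera("wrist"); crop(c["color"],0,0,560,420,1.4,"pics/w11.png")
E
```

```text
time: 21.0
ee_pos: [0.5069, 0.2226, 0.0506]
ee_rot: [0.46, -0.537, 0.537, -0.461]
force: [0.6, -0.0, 0.0]
grip_width: 0.0528
[0.5068 0.2225 0.0504] [ 0.0048  0.1661 -0.4292] 0.052600112729689015 -1.723973547748603
```

View pics/w11.png

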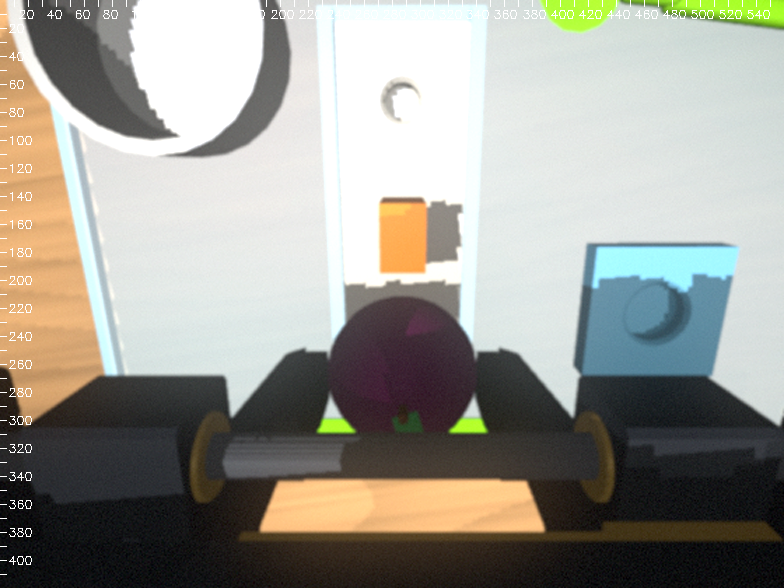

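```bash
python3 -m crank '140 0 0 -0.004 0 0 0; 140 0 0 -0.004 0 0 0; 140 0 0 -0.003 0 0 0; 140 0 0 -0.0015 0 0 0; 140 0 0 0 0 0 0; 140 0 0 0 0 0 0; 140 0 0 0 0 0 0' 8; python3 -c "
from m import *
for i in range(3):
  s=state();print(s['ee_pos'],s['force'],s['grip_width'])"; python3 -m crank '140 0 0 -0.0007 0 0 0; 140 0 0 0 0 0 0; 140 0 0 0 0 0 0'
```

```text
time: 21.85
ee_pos: [0.5067, 0.2225, 0.0376]
ee_rot: [0.46, -0.537, 0.537, -0.46]
force: [-0.5, 0.3, -1.0]
grip_width: 0.0526
[0.5067 0.2225 0.0376] [-0.1196 -0.5606 -1.3603] 0.052200709019414565
[0.5067 0.2225 0.0376] [-0.1196 -0.5606 -1.3603] 0.052200709019414565
[0.5067 0.2225 0.0376] [-0.1196 -0.5606 -1.3603] 0.052200709019414565
time: 22.25
ee_pos: [0.5066, 0.2225, 0.0368]
ee_rot: [0.46, -0.537, 0.537, -0.46]
force: [-0.2, 0.2, -0.3]
grip_width: 0.0522
```

```bash
python3 -m crank '140 0 0 -0.0006 0 0 0; 140 0 0 0 0 0 0; 140 0 0 0 0 0 0'; python3 -m crank '140 0 0 -0.0004 0 0 0; 140 0 0 0 0 0 0; 140 0 0 0 0 0 0'
```

```text
time: 22.55
ee_pos: [0.5066, 0.2225, 0.0362]
ee_rot: [0.46, -0.537, 0.537, -0.46]
force: [0.3, -0.4, -0.6]
grip_width: 0.0524
time: 22.85
ee_pos: [0.5066, 0.2225, 0.036]
ee_rot: [0.46, -0.537, 0.537, -0.46]
force: [-1.2, 0.8, 2.2]
grip_width: 0.0526
```

```bash
python3 -m crank '104 0 0 0 0 0 0; 98 0 0 0 0 0 0; 94 0 0 0 0 0 0; 88 0 0 0 0 0 0; 80 0 0 0 0 0 0; 60 0 0 0 0 0 0; 40 0 0 0 0 0 0; 40 0 0 0 0 0 0' 8; python3 - <<'E'
from m import *
s=state();print(s['ee_pos'],s['force'],s['grip_width'])
c=camera("wrist"); crop(c["color"],0,0,560,420,1.4,"pics/w12.png")
E
```

```text
time: 23.65
ee_pos: [0.5066, 0.2225, 0.0358]
ee_rot: [-0.46, 0.537, -0.537, 0.46]
force: [-0.1, 0.4, 0.2]
grip_width: 0.0739
[0.5066 0.2225 0.0358] [ 0.4023 -0.1215  0.926 ] 0.07420066520517815
```

View pics/w12.png

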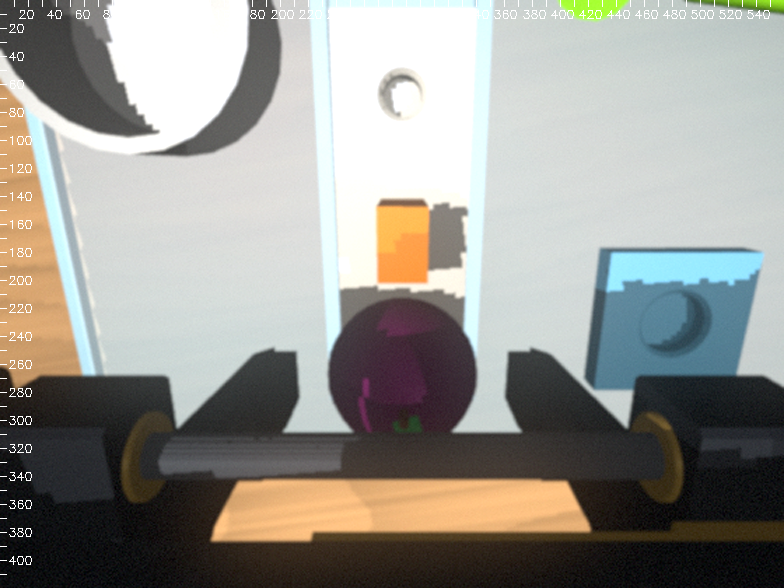

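```bash
python3 -m crank '10 0 0 0.01 0 0 0; 10 0 0 0.03 0 0 0; 0 0 0 0.04 0 0 0; 0 0 0 0.045 0 0 0; 0 0.0027 -0.020 0.02 0 0 -0.05; 0 0.0050 -0.040 0 0 0 -0.1; 0 0.0050 -0.040 0 0 0 -0.1; 0 0.0050 -0.040 0 0 0 -0.1; 0 0.0050 -0.040 0 0 0 -0.1; 0 0.0050 -0.040 0 0 0 -0.1; 0 0.0050 -0.040 0 0 0 -0.1; 0 0.0050 -0.040 0 0 0 -0.1; 0 0.0050 -0.040 0 0 0 -0.1; 0 0.0050 -0.040 0 0 0 -0.1; 0 0.0050 -0.040 0 0 0 -0.1; 0 0.0050 -0.040 0 0 0 -0.1; 0 0.0050 -0.040 0 0 0 -0.1; 0 0.0050 -0.040 0 0 0 -0.1; 0 0.0050 -0.040 0 0 0 -0.063' 8 && python3 -m crank '0 0.0034 -0.02 0 0 0 0; 0 0 0 0 0 0 0; 0 0 0 0 0 0 0; 0 0 0 0 0 0 0'
python3 - <<'E'
from m import *
s=state();R=Ro.from_quat(s['ee_rot']).as_matrix();print(s['ee_pos'],np.arctan2(R[1,0],R[0,0]),s['q'])
c=camera("wrist"); np.savez("w13.npz",**c); crop(c["color"],0,0,560,420,1.4,"pics/w13.png")
c=camera("scene"); crop(c["color"],280,140,470,270,4,"pics/s13.png")
E
```

```text
time: 25.7
ee_pos: [0.5792, -0.3591, 0.1817]
ee_rot: [0.0, -0.707, 0.707, -0.0]
force: [0.7, 0.8, -0.2]
grip_width: 0.0883
time: 26.1
ee_pos: [0.5829, -0.3763, 0.1814]
ee_rot: [0.002, -0.707, 0.707, -0.002]
force: [-0.2, -0.1, 0.4]
grip_width: 0.0884
[ 0.583  -0.3764  0.1815] -3.135613180691239 [-0.7417  0.7283  0.9395  0.0001  1.4734  2.3939]
```

View pics/w13.png

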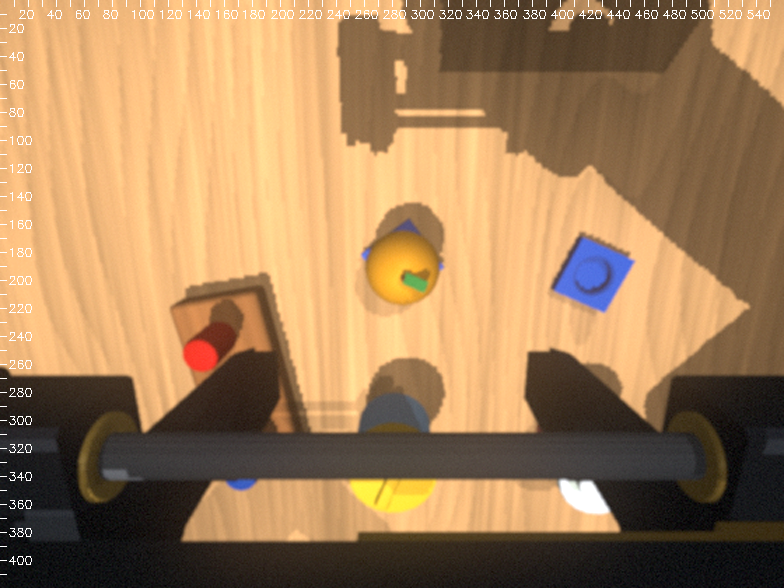

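View pics/s13.png

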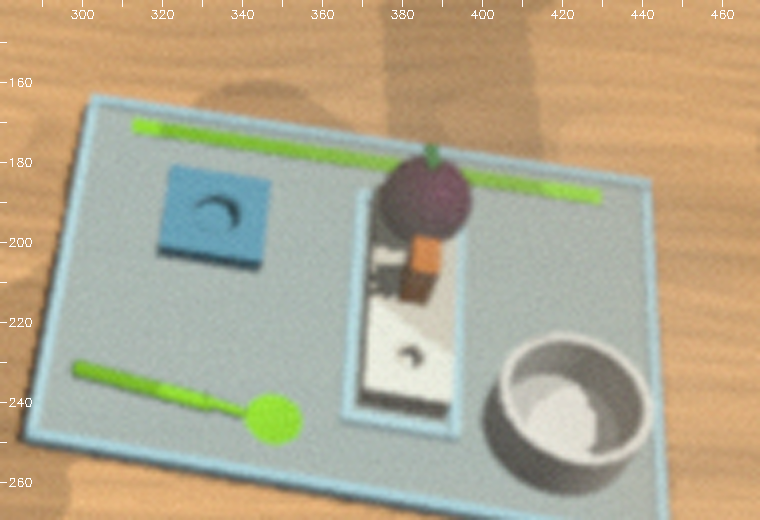

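```bash
python3 - <<'E'
from m import *
c=dict(np.load("w13.npz")); w=lambda x,y:P(c,0,0,1.4,x,y)
print("yellow",atz(*w(402.5,268),.033))
for z in (.02,.065): print("red peg",z,atz(*w(201,355),z))
print("board corners",atz(*w(262,288),.02),atz(*w(300,425),.02),atz(*w(173,305),.02))
print("T peg",atz(*t2(235,73),.065))
E
```

```text
yellow [ 0.5819 -0.3773  0.033 ]
red peg 0.02 [ 0.7419 -0.3027  0.02  ]
red peg 0.065 [ 0.7202 -0.3225  0.065 ]
board corners [ 0.6888 -0.3582  0.02  ] [ 0.6667 -0.2398  0.02  ] [ 0.7585 -0.3443  0.02  ]
T peg [ 0.7213 -0.3197  0.065 ]
```

```bash
python3 -m crank '0 -0.0007 -0.0008 -0.03 0 0 0; 0 0 0 -0.04 0 0 0; 0 0 0 -0.04 0 0 0; 0 0 0 -0.035 0 0 0; 30 0 0 -0.015 0 0 0; 60 0 0 -0.007 0 0 0; 60 0 0 0 0 0 0; 60 0 0 0 0 0 0; 60 0 0 0 0 0 0' 8
python3 - <<'E'
from m import *
s=state();print(s['ee_pos'],s['force'],s['grip_width'])
c=camera("wrist"); crop(c["color"],0,0,560,420,1.4,"pics/w14.png")
E
```

```text
time: 27.3
ee_pos: [0.5827, -0.3789, 0.0156]
ee_rot: [0.001, -0.706, 0.708, -0.002]
force: [-0.7, 0.8, 0.3]
grip_width: 0.0674
[ 0.5824 -0.3787  0.015 ] [-0.7706  0.1742  0.4614] 0.06761943383007096
```

View pics/w14.png

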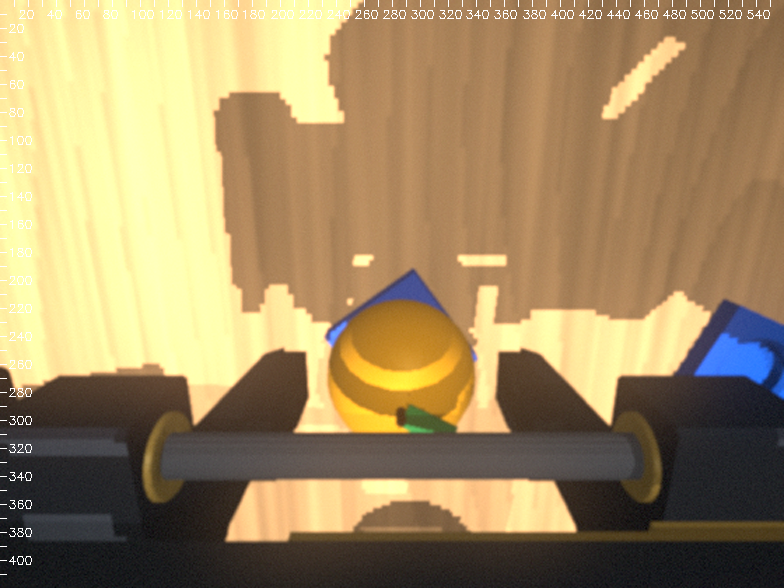

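```bash
python3 -m crank '70 0 0.001 -0.0005 0 0 0; 85 0 0 0 0 0 0; 95 0 0 0 0 0 0; 105 0 0 0 0 0 0; 120 0 0 0 0 0 0; 140 0 0 0 0 0 0; 140 0 0 0 0 0 0; 140 0 0 0 0 0 0' 8; python3 -m crank '140 0 0 0.002 0 0 0; 140 0 0 0.004 0 0 0; 140 0 0 0.008 0 0 0; 140 0 0 0.01 0 0 0; 140 0 0 0.01 0 0 0; 140 0 0 0 0 0 0; 140 0 0 0 0 0 0' 8; python3 - <<'E'
from m import *
s=state();print(s['ee_pos'],s['force'],s['grip_width'])
c=camera("wrist"); crop(c["color"],100,150,450,420,1.8,"pics/w15.png")
E
```

```text
time: 28.25
ee_pos: [0.5822, -0.3774, 0.0135]
ee_rot: [0.001, -0.707, 0.707, -0.002]
force: [1.8, 0.0, 0.7]
grip_width: 0.0524
time: 28.95
ee_pos: [0.582, -0.3774, 0.0476]
ee_rot: [0.002, -0.707, 0.707, -0.002]
force: [0.2, -0.1, -1.1]
grip_width: 0.053
[ 0.5818 -0.3771  0.0469] [ 0.322   0.1986 -0.432 ] 0.052494002744153535
```

View pics/w15.png

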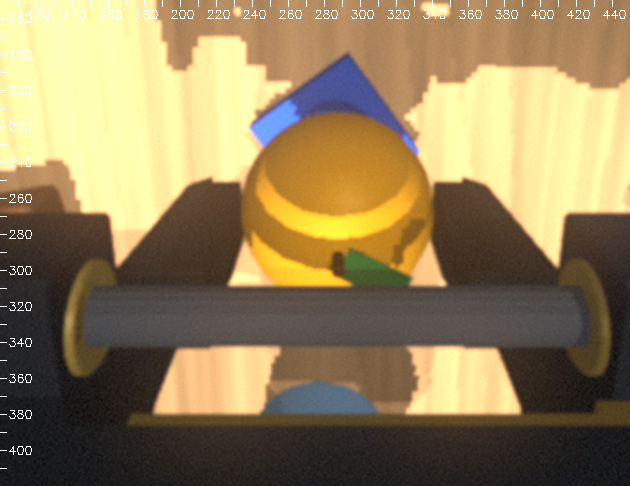

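```bash
python3 -m crank '140 0 0 0.01 0 0 0; 140 0 0 0.02 0 0 0; 140 0 0 0.025 0 0 0; 140 0 0 0.025 0 0 0; 140 0 0 0.02 0 0 0; 140 -0.002 0.01 0.012 0 0 0.02; 140 -0.004 0.02 0.005 0 0 0.05; 140 -0.0055 0.03 0 0 0 0.06; 140 -0.0055 0.03 0 0 0 0.06; 140 -0.0055 0.03 0 0 0 0.06; 140 -0.0055 0.03 0 0 0 0.06; 140 -0.0055 0.03 0 0 0 0.06; 140 -0.0055 0.03 0 0 0 0.06; 140 -0.0055 0.03 0 0 0 0.06; 140 -0.0055 0.03 0 0 0 0.06; 140 -0.0055 0.03 0 0 0 0.06; 140 -0.0055 0.03 0 0 0 0.06; 140 -0.0055 0.03 0 0 0 0.047; 140 -0.0055 0.03 0 0 0 0.02; 140 -0.0055 0.03 0 0 0 0' 8 && python3 -m crank '140 -0.0055 0.03 0 0 0 0; 140 -0.004 0.02 0 0 0 0; 140 -0.002 0.01 0 0 0 0; 140 0 0 0 0 0 0; 140 0 0 0 0 0 0; 140 0 0 0 0 0 0; 140 0 0 0 0 0 0'; python3 - <<'E'
from m import *
s=state();R=Ro.from_quat(s['ee_rot']).as_matrix();print(s['ee_pos'],s['force'],s['grip_width'],np.arctan2(R[1,0],R[0,0]),s['q'])
c=camera("wrist"); np.savez("w16.npz",**c);crop(c["color"],0,0,560,420,1.4,"pics/w16.png")
E
```

```text
time: 31.1
ee_pos: [0.5034, 0.0443, 0.1643]
ee_rot: [-0.257, 0.659, -0.659, 0.257]
force: [-0.8, 0.3, -1.4]
grip_width: 0.0529
time: 31.8
ee_pos: [0.4932, 0.1019, 0.1642]
ee_rot: [0.256, -0.659, 0.659, -0.256]
force: [-0.2, -0.2, -0.7]
grip_width: 0.0524
[0.4931 0.1022 0.1643] [ 0.0137  0.6821 -0.5412] 0.0526003983621469 -2.4007429210173123 [-0.0287  0.3143  1.6384 -0.      1.1889  2.372 ]
```

View pics/w16.png

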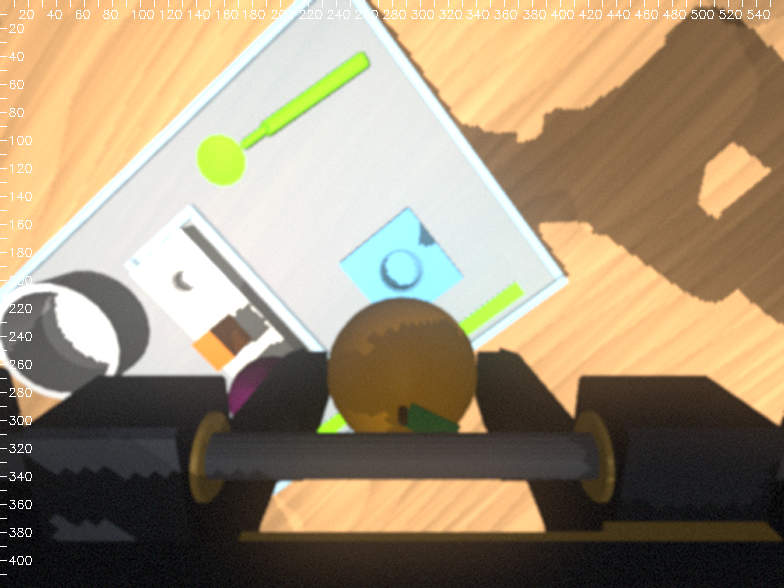

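```bash
python3 - <<'E'
from m import *
c=dict(np.load("w16.npz")); w=lambda x,y:P(c,0,0,1.4,x,y)
print("pocket",atz(*w(402,268),.018)); print(state()["ee_pos"])
L,Rr,Tp=[atz(*p,.018) for p in (w(340,263),w(463,274),w(406,207))]; print("pad",(L+Rr)/2,np.linalg.norm(L-Rr))
print("plum",atz(*w(402,370),.1643+.0192))
E
```

```text
pocket [0.4932 0.1009 0.018 ]
[0.493  0.1025 0.1643]
pad [0.4931 0.1014 0.018 ] 0.08859853982905608
plum [0.4926 0.1016 0.1835]
```

```bash
python3 -m crank '140 0 0.0006 -0.01 0 0 0; 140 0 0 -0.02 0 0 0; 140 0 0 -0.025 0 0 0; 140 0 0 -0.025 0 0 0; 140 0 0 -0.025 0 0 0; 140 0 0 -0.015 0 0 0; 140 0 0 -0.008 0 0 0; 140 0 0 0 0 0 0; 140 0 0 0 0 0 0; 140 0 0 0 0 0 0; 140 0 0 0 0 0 0' 8; python3 - <<'E'
from m import *
s=state();R=Ro.from_quat(s['ee_rot']).as_matrix();print(s['ee_pos'],s['force'],s['grip_width'],np.arctan2(R[1,0],R[0,0]))
c=camera("wrist"); crop(c["color"],0,0,560,420,1.4,"pics/w17.png")
c=camera("scene"); crop(c["color"],280,130,470,270,4,"pics/s17.png")
E
```

```text
time: 33.15
ee_pos: [0.4934, 0.1033, 0.037]
ee_rot: [0.256, -0.659, 0.659, -0.257]
force: [-1.0, 0.8, -1.3]
grip_width: 0.0523
[0.4932 0.1033 0.0367] [ 0.261   0.2528 -0.2133] 0.052814665850050964 -2.3999877392863564
```

View pics/w17.png

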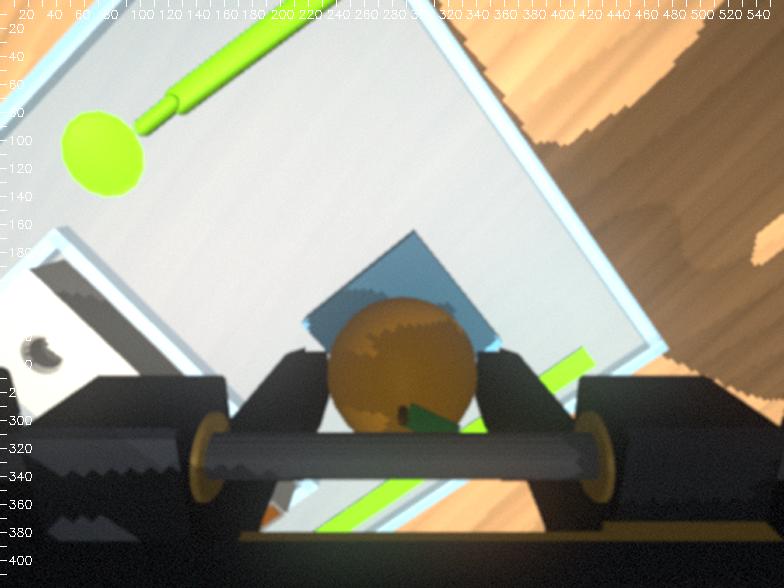

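View pics/s17.png

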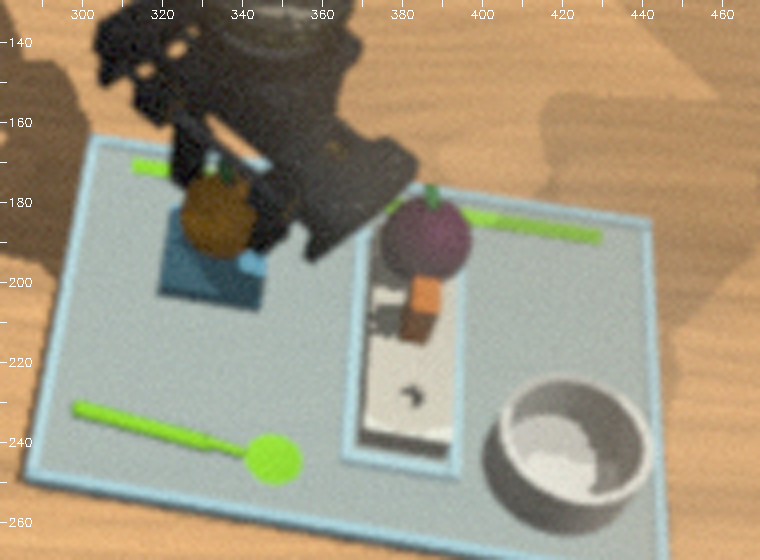

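```bash
python3 -m crank '140 0 0 -0.004 0 0 0; 140 0 0 -0.004 0 0 0; 140 0 0 -0.003 0 0 0; 140 0 0 -0.0015 0 0 0; 140 0 0 0 0 0 0; 140 0 0 0 0 0 0; 140 0 0 0 0 0 0' 8; python3 -m crank '140 0 0 -0.0008 0 0 0; 140 0 0 0 0 0 0; 140 0 0 0 0 0 0'
```

```text
time: 34.05
ee_pos: [0.4931, 0.1033, 0.0239]
ee_rot: [0.256, -0.659, 0.659, -0.256]
force: [-0.1, -0.3, -1.0]
grip_width: 0.0526
time: 34.35
ee_pos: [0.493, 0.1033, 0.023]
ee_rot: [0.256, -0.659, 0.659, -0.256]
force: [-0.2, 0.3, -0.9]
grip_width: 0.0528
```

```bash
python3 -m crank '140 0 0 -0.0006 0 0 0; 140 0 0 0 0 0 0; 140 0 0 0 0 0 0'
```

```text
time: 34.65
ee_pos: [0.493, 0.1033, 0.0224]
ee_rot: [-0.256, 0.659, -0.659, 0.256]
force: [0.1, -0.1, -0.5]
grip_width: 0.0526
```

```bash
python3 -m crank '140 0 0 -0.0004 0 0 0; 140 0 0 0 0 0 0; 140 0 0 0 0 0 0'; python3 -m crank '140 0 0 -0.0003 0 0 0; 140 0 0 0 0 0 0; 140 0 0 0 0 0 0'
```

```text
time: 34.95
ee_pos: [0.493, 0.1033, 0.022]
ee_rot: [-0.256, 0.659, -0.659, 0.256]
force: [-0.3, 0.3, -0.5]
grip_width: 0.0527
time: 35.25
ee_pos: [0.493, 0.1033, 0.0217]
ee_rot: [-0.256, 0.659, -0.659, 0.256]
force: [0.2, -0.1, -0.4]
grip_width: 0.0523
```

```bash
python3 -m crank '140 0 0 -0.0003 0 0 0; 140 0 0 0 0 0 0; 140 0 0 0 0 0 0'
```

```text
time: 35.55
ee_pos: [0.493, 0.1033, 0.0215]
ee_rot: [0.256, -0.659, 0.659, -0.256]
force: [-0.6, 0.7, 0.1]
grip_width: 0.0523
```

```bash
python3 -m crank '140 0 0 -0.0003 0 0 0; 140 0 0 0 0 0 0; 140 0 0 0 0 0 0'
```

```text
time: 35.85
ee_pos: [0.4931, 0.1033, 0.0213]
ee_rot: [0.256, -0.659, 0.659, -0.256]
force: [-1.3, 0.3, 2.3]
grip_width: 0.0528
```

Contact is at about 2 N, at the expected height. I'll release gently.

```bash
python3 -m crank '104 0 0 0 0 0 0; 98 0 0 0 0 0 0; 94 0 0 0 0 0 0; 88 0 0 0 0 0 0; 80 0 0 0 0 0 0; 60 0 0 0 0 0 0; 50 0 0 0 0 0 0; 50 0 0 0 0 0 0' 8; python3 - <<'E'
from m import *
s=state();print(s['ee_pos'],s['force'],s['grip_width'])
c=camera("wrist"); crop(c["color"],0,0,560,420,1.4,"pics/w18.png")
E
```

```text
time: 36.65
ee_pos: [0.493, 0.1033, 0.0211]
ee_rot: [0.256, -0.659, 0.659, -0.256]
force: [0.2, -0.3, 0.7]
grip_width: 0.0708
[0.493  0.1033 0.0211] [-0.0907 -0.4411  0.2926] 0.07098622162869589
```

View pics/w18.png

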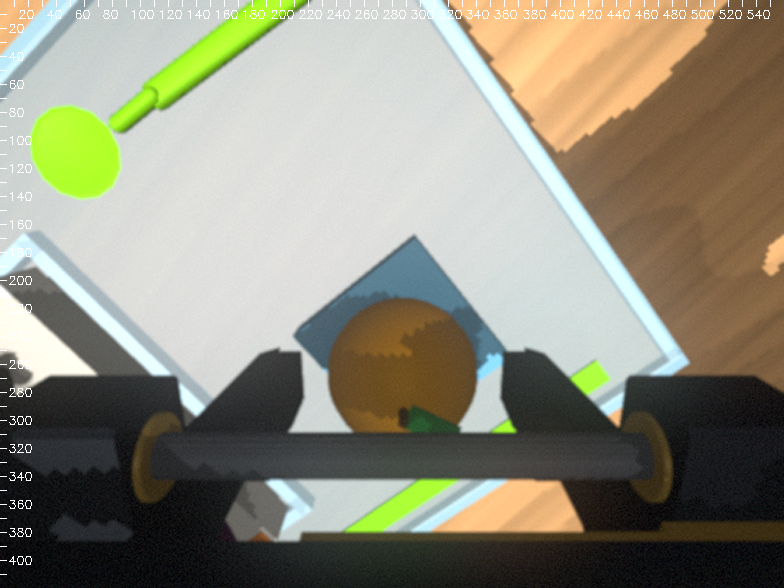

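```bash
python3 -m crank '50 0 0 0.01 0 0 0; 50 0 0 0.025 0 0 0; 50 0 0 0.035 0 0 0; 50 0 0 0.045 0 0 0; 50 0 -0.02 0.03 0 0 0; 50 0 -0.04 0.02 0 0 0; 50 0 -0.04 0 0 0 0; 50 -0.01 -0.04 0 0 0 0; 50 -0.02 -0.04 0 0 0 0; 50 -0.02 -0.04 0 0 0 0; 50 -0.02 -0.04 0 0 0 0; 50 0 0 0 0 0 0; 50 0 0 0 0 0 0; 50 0 0 0 0 0 0'; python3 - <<'E'
from m import *
s=state();print(s['ee_pos'],s['joint_vel'])
c=camera("top"); crop(c["color"],110,160,280,285,4.6,"pics/t19.png")
c=camera("scene"); crop(c["color"],280,160,450,275,4.6,"pics/s19.png"); cv2.imwrite("pics/s19f.png",c["color"])
E
```

```text
time: 38.2
ee_pos: [0.4234, -0.1559, 0.1865]
ee_rot: [0.256, -0.659, 0.659, -0.257]
force: [0.2, -0.5, 0.2]
grip_width: 0.0707
[ 0.4235 -0.1557  0.1863] [-0.0019  0.0028 -0.0006 -0.0003 -0.001  -0.0011]
```

View pics/t19.png

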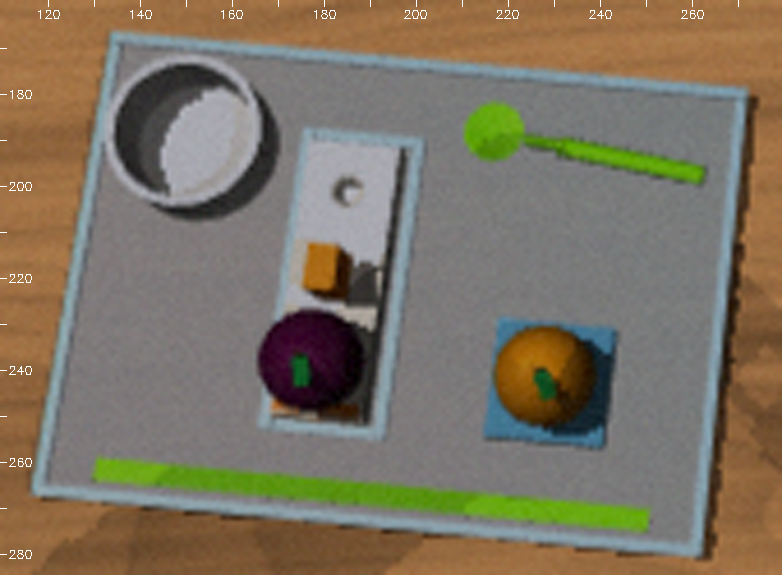

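View pics/s19.png

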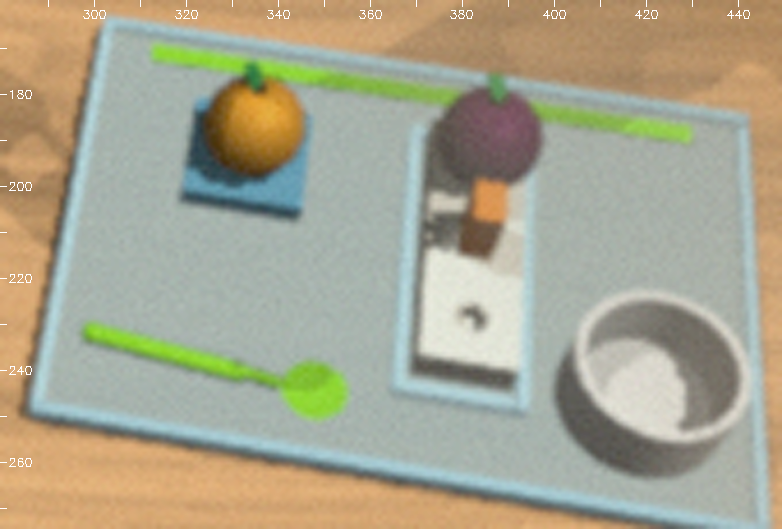

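View pics/s19f.png

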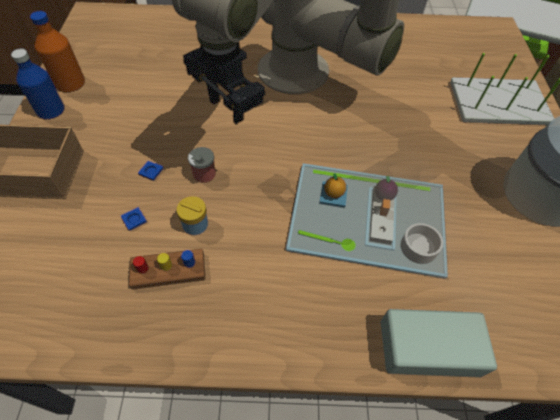

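```bash
python3 - <<'E'
from m import *
for n,a,b,z in [("purple",t1(311,359),s1(492,135),.055),("yellow",t1(545,379),s1(254,126),.041)]:
    print(n,atz(*a,z),atz(*b,z),tri(a,b))
print("small",atz(*t1(347,191),.032),atz(*s1(472,318),.032))
print("grip",np.mean([atz(*p,.066) for p in [t1(307,242),t1(343,244),t1(339,292),t1(303,288)]],0), np.mean([atz(*p,.066) for p in [s1(475,179),s1(507,183),s1(503,224),s1(471,219)]],0))
E
```

```text
purple [0.5064 0.2231 0.055 ] [0.5029 0.2255 0.055 ] [0.506  0.2232 0.0589]
yellow [0.4907 0.1035 0.041 ] [0.4922 0.1043 0.041 ] [0.491  0.1041 0.0394]
small [0.6006 0.2085 0.032 ] [0.6011 0.2094 0.032 ]
grip [0.5529 0.214  0.066 ] [0.553  0.2153 0.066 ]
```

```bash
python3 -c "
from workcell import job_done,state
print(job_done(), state()['time'])"
```

```text
the job is handed in; nothing more can be done
the job is handed in; nothing more can be done
```

I turned the fruit rest end for end and set it back in its slot, then placed both plums and handed the job in at about 38 s. The interface gives no verdict, so success rests on my own camera and force checks.

- **Fruit rest:** It sits with the orange-striped big dimple toward the lime stripe. The tool height at release matched the height at pick-up (0.0358 m), so I take it to be fully down. My last grip reading puts it about 2 mm forward of the slot centre.
- **Plums:** The purple plum is in the big dimple and the yellow one in the tray pocket. I set both down until I read about 2 N of contact, then opened the fingers slowly. Neither shifted in the wrist picture after release.
- **Last measurements:** The top camera puts each plum within about 2 mm of its dimple centre.
- **Disagreement:** The scene camera puts the purple plum about 5 mm off. Triangulating the two cameras puts it close in the horizontal but about 4 mm too high. I put both down to my reading of that blob's outline in the scene picture, and the plum looked seated in every view.
- **Other things:** The spoon and ramekin read the same in the last pictures as at the start. The beaker, snack pot and peg toy looked unmoved; I compared those only by eye. The arm was clear of everything.

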